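Weigh a valve body on the hanging spring scale

ROBOT

A 7-joint arm with a two-finger parallel gripper is mounted at the origin on the work surface. World frame = base frame: x ahead of the robot, y to its left, z up, the work surface at z = 0. Lengths are in m, angles in rad, forces in N, time in s.
With the tool pointing down it reaches from about 0.4 to 0.875 m from the base axis. Payload 19.3 kg.
Tool frame: the origin (TCP) lies on the centre line of the jaws, within the pads' length; the fingertips stand 25 mm ahead of it and the grasp point (between the pads) lies 6 mm ahead of it (tips_ahead is the distance from the TCP to the fingertips, in m); z points along the fingers, y is the direction in which the jaws open and shut (so a half turn about z gives the same grasp; the last joint's range is limited). The gripper opens to 85 mm and grips with 20 to 120 N. Pads are 22 mm wide; open, the fingers measure 114 mm over their backs; the gripper's body (76 mm by 85 mm) begins 54 mm behind the grasp point. The pads swing forward as they close: fully open they stand 13 mm farther back than shut.
Start: joints at [1.219, 0.521, -0.036, 1.599, 0.021, 1.021, -0.113], TCP at [0.174, -0.6, 0.256] pointing down, gripper open.
Joint ranges: [-2.91, 2.91], [-0.3, 2.13], [-1.5, 1.42], [0.17, 2.43], [-1.26, 4.41], [0.16, 1.93], [-2.52, 2.52]. Speed limits (rad/s): [1.89, 1.89, 2.39, 2.39, 3.01, 3.01, 3.01].

INTERFACE

Orientations are given as [roll, pitch, yaw] about the fixed x, y, z axes, in that order (R = Rz(yaw) Ry(pitch) Rx(roll)).
In Python, from workcell import observe, grab_frame, job_done, outline_of, tips_ahead gives the robot as it stands. The module is installed in compiled form; this text tells all that it offers.
- The arm moves only by the tool move_arm, never from a script. Its argument "motion" is a list of rows, each a list of 2 entries, a list of its own where there are three numbers: the shift along the world's x, y, z in mm, then the turn, a rotation vector about the world's x, y, z in rad. A call has 1 to 12 rows; each row is the pose to reach, as a shift and turn from the pose commanded when the call began; what a row does not reach only later rows make up. A row lasts 1/8 s, in which the tool goes at most 62.5 mm and 10.7 degrees, less where a joint would pass 70% of its speed; a pose out of reach is approached as far as the arm can. A call with a gripper value outside its range is refused whole. "jaw" is the finger opening in mm, from 0 to 85.4, set as the call begins (left out, the last holds). The fingers move at their own pace and stop on an object; "grip_force" is the grip in N (left out, the last holds). Time passes only in rows, so rows that repeat a pose let the fingers close. It gives the time, the measured TCP pose, the force and the opening at its end, in the units of the state.
- observe(): the state, without advancing time (a new reading comes with each control period).
- grab_frame(name): name is "scene" or "top"; returns a dict with "frame" (480x640x3 uint8, red, green, blue), "fx", "fy", "cx", "cy" (pixels), "T" (4x4, takes a point from camera to world coordinates). Camera axes: x right, y down, z forward; pixel columns grow to the right and rows downward; lengths in m; the calibration is good to about 2 mm. A picture is of the moment at which its call begins. There is no depth.
- job_done(): hands the job in, once; it reports no verdict.
Trained networks look in the newest picture that a camera, given by its name, has taken for a name from the list of things; names that differ only in an ending like _2 or _b are one class to them, and where a whole thing is asked for, a point or a joint stands for the part that bears it (a point fixed in the world has none). Each returns a list of dicts, best first, with "score" (0 to 1); they miss things now and then, are a little off and sometimes report something else, mostly with a low value. They report only what shows in the picture. A call takes as long as a camera call. They do not tell look-alikes from the thing itself.
- outline_of(label, camera): "pixels" (480x640 bool, what is visible of it) and "pixel" ([column, row] in pixels, amid what is visible of it).
The state is a dict: "clock": time; "qpos": joint angles; "qd": joint speeds; "joint_efforts": joint torques, N m; "position": TCP position; "tool_rot": TCP orientation; "force": force on the tool from outside, world axes, zero at the start; "moment": the same for the moment, N m; "grip_width": finger opening in m.
Only numpy, scipy, OpenCV 4.12 (cv2) and the standard library are available. Lean on these libraries where they do the work, as an engineer would, in place of code of your own. Each camera call takes 0.05 s, during which the arm holds its last target.

TASK

Weigh the valve body before its mass is laser-marked on it: pick it up, hang it by its eye bolt on the hook of the spring scale, and ease its weight onto the spring slowly, so that the scale already carries the whole weight when you let go and the pointer neither jumps nor runs to the end of its travel. Leave it hanging freely and wait until part and pointer are still, ready to be read. Be gentle with the scale and leave everything else on the bench where it is.

Things in the scene. Friction and masses are not known exactly. Their poses are not given: they have to be found in the camera images.
- valve: Grey cast valve body on the plate; nothing else has its ring on top. Origin: centre of the flat underside; z up, x along the two arms. Block 56 (x) x 46 x 52 high (mm); square arms run to 92 mm from the centre along +x and -x, 30 wide (y), from 12 to 44 above the underside: grip them across. Symmetric. Centre of mass under the eye, about 30 above the underside. Mass unknown, 0.28 to 0.9 kg.
- eye (a point): Centre of the ring of the steel eye bolt on top of the valve body, 84 mm above its underside, over its centre; axes as the valve body's. The ring stands in the y-z plane (its hole looks along x): hole 30 mm across, bar 8 mm thick, 46 mm across outside.
- port_a (a point): Middle of the good grip length of the -x arm: 70 mm from the valve body's centre, 28 mm above its underside; axes as the valve body's.
- port_b (a point): The same on the +x arm.
- stand: Weighing stand, fixed for the run: post of 40 mm profile on a steel foot 260 x 200 mm, with a 40 mm boom, its underside 665 mm above the bench, from which the scale hangs. Origin: on the bench right under the scale; the post stands 360 mm away along the stand's -y.
- scale: Tubular spring scale, 32 mm across, on a shackle under the boom, free to swing like a pendulum but not to turn about its length. The pivot is 640 mm above the bench; the tube reaches from 25 to 256 mm below it, then comes the rod with the hook. Origin: on the rod, 300 mm below the pivot; z up along the tube. In the lower half is a clear window with a mark every 10 mm and a black pointer, proud of it in front and behind.
- hook_seat (a point): Lowest point of the hook's inner curve, straight below the rod, 377 mm below the pivot unloaded; z up, x in the hook's plane. Hook: 6 mm round steel, half circle 18 mm wide inside, open to its -x (the stand's -x, to the robot). Its back rises 12 mm behind the seat (+x) and bends over to the rod 39 to 59 mm above it. Hung, the eye's centre lies 15 mm below the seat, the ring across the hook.
- hook_tip (a point): Upturned tip of the hook, at its round top: 13.5 mm from the seat towards -x and 17 mm higher than the seat. The underside of the bend lies 6 mm below the seat. Axes as hook_seat.
- scale_hook (a joint): Reading of the scale: how far the hook and pointer are pulled down, m. 0 unloaded, end stop at 0.1; spring 100 N/m (1 N per 10 mm), lightly damped. A delicate instrument: its spring must not be jerked (keep pointer speed under 0.1 m/s), nor the scale struck or loaded with over 15 N.
- plate: Perforated aluminium work plate, fixed for the run, 340 (x) x 420 (y) x 10 mm, top 10 mm above the bench. Origin: centre of its underside.
- bracket: Bystander: grey cast angle bracket, 60 x 50 x 54 mm, on the plate. Origin: centre of its underside.
- flange: Bystander: round steel flange, 68 mm across, 32 mm high, on the plate. Origin: centre of its underside.
- stop_bar: Bystander: aluminium stop bar, 14 x 120 x 12 mm, on the plate along its far edge. Origin: centre of its underside.
- tumbler: Bystander: drinking glass, 68 mm across, 95 mm high, on the bench. Origin: centre of its underside.
- pedal: Bystander: foot switch 100 x 75 x 35 mm lying on the bench. Origin: centre of its underside.
- screwdriver: Bystander: screwdriver 190 mm long lying on the bench. Origin: on the bench side of it, near mid-length.
There are look-alikes about, which are no part of the job. Several things have the shape of the valve; the one meant has the colours described above.

How it is judged:
On the way, in this order (a step that is already met when the one before it is completed fails the run):
1. the valve body is lifted clear of the plate (height (world z) of valve above 0.05 m), for 0.2 s.
2. its eye is on the hook and the spring has begun to carry it (distance between eye and hook_seat below 0.02 m and value of joint scale_hook above 0.012 m), for 0.2 s.
At the end, for the whole second after the job is handed in: The valve body hangs by its eye from the scale's hook (eye centre within 20 mm of the seat), upright within 0.2 rad, carried by the scale alone and let go; part slower than 20 mm/s and 0.2 rad/s, pointer slower than 5 mm/s. Everything else is where it was (distance between eye and hook_seat below 0.02 m and contact force between valve and scale above 2 N and value of joint scale_hook above 0.02 m and angle between valve's own z axis and vertical below 0.2 rad and linear speed of valve below 0.02 m/s and angular speed of valve below 0.2 rad/s and velocity of joint scale_hook between -0.005 and 0.005 m/s); the robot touches nothing.
It fails at once if the pointer jumps: the scale's spring moves faster than 0.10 m/s either way (dropped, jerked or let spring back) (velocity of joint scale_hook above 0.1 m/s or velocity of joint scale_hook below -0.1 m/s).
It fails at once if the scale is pulled to the end of its travel (beyond 97 mm) (value of joint scale_hook above 0.097 m).
It fails at once if the scale or its hook is pushed or struck with more than 15 N (contact force between scale and anything else above 15 N).
It fails at once if a bystander is moved by more than 25 mm (distance of any of bracket, flange, stop_bar, tumbler, pedal, screwdriver from where it was at the start of the episode above 0.025 m).
It also fails if it takes over 64 s, if anything falls off the work surface, if the arm or the gripper's body presses on something with over 40 N, if the wrist force passes 120 N, or if a joint passes its speed limit or range.

## Working session

There is one attempt and no reset: what is moved stays moved. The work goes in short steps, Python scripts to look and compute and a tool call to move; the robot and the scene stay as the last step left them, time stands still between calls to the robot, and variables do not carry over. Pictures are saved under pics/ and viewed, and the job is handed in when it is done.

Besides the shell and the picture viewer there is one more tool, called after ">>>" by a JSON object that holds its "api" and its "payload", one argument or row to a line. move_arm: Moves the arm, as the interface text tells. Its arguments: {"type":"object","properties":{"motion":{"type":"array"},"jaw":{"type":"number"},"grip_force":{"type":"number"}},"required":["motion"]}

```bash
mkdir -p pics; cat > h.py <<'E'
import numpy as np, cv2
from workcell import *
def save(fr,n): cv2.imwrite('pics/'+n,cv2.cvtColor(fr,cv2.COLOR_RGB2BGR))
def ray(c,u,v):
    T=np.array(c['T']); d=T[:3,:3]@np.array([(u-c['cx'])/c['fx'],(v-c['cy'])/c['fy'],1.]); return T[:3,3],d/np.linalg.norm(d)
def atz(c,u,v,z):
    o,d=ray(c,u,v); return o+d*(z-o[2])/d[2]
def proj(c,p):
    T=np.array(c['T']); q=T[:3,:3].T@(np.array(p)-T[:3,3]); return np.array([c['fx']*q[0]/q[2]+c['cx'],c['fy']*q[1]/q[2]+c['cy']])
def tri(r1,r2):
    (o1,d1),(o2,d2)=r1,r2
    A=np.stack([d1,-d2],1); s=np.linalg.lstsq(A,o2-o1,rcond=None)[0]
    a,b=o1+d1*s[0],o2+d2*s[1]; return (a+b)/2,np.linalg.norm(a-b)
E
python3 - <<'E'
from h import *
print(observe())
for n in ('scene','top'):
    c=grab_frame(n); save(c['frame'],n+'0.png'); print(n,c['fx'],c['cx'],c['cy'],np.round(c['T'],3).tolist())
    for l in ('valve','eye','scale','hook_seat','hook_tip','stand','port_a'):
        print(l,[(np.round(r['pixel']).tolist(),round(r['score'],2),int(r['pixels'].sum())) for r in outline_of(l,n)])
E
```

```text
{'clock': 0.0, 'qpos': array([ 1.21880246,  0.52199646, -0.03634916,  1.59997789,  0.02118448,
        1.02109418, -0.11280066]), 'qd': array([ 1.62648727e-03, -1.91645715e-06,  7.24301925e-04, -1.73329237e-07,
        1.16794779e-03,  3.24980148e-04,  1.05808414e-03]), 'joint_efforts': array([ 3.77912102e-04, -9.27118635e+01,  1.98015444e+00, -3.69919288e+01,
        1.78277458e-02,  8.44241964e-03,  3.12415591e-05]), 'position': array([ 0.17370107, -0.60007066,  0.25574718]), 'tool_rot': array([-3.14050222e+00,  5.31058779e-05,  2.81793475e-01]), 'force': array([-0.77983385, -0.19451473, -0.20031902]), 'moment': array([ 0.01841138, -0.0109286 , -0.04590582]), 'grip_width': 0.08554528175674012}
scene 503.1929088997494 329.0342916360223 243.47158106161524 [[0.21, 0.507, -0.836, 1.43], [0.978, -0.115, 0.176, -0.015], [-0.007, -0.854, -0.52, 0.795], [0.0, 0.0, 0.0, 1.0]]
valve [([383.0, 241.0], 0.96, 1058), ([358.0, 312.0], 0.89, 1134), ([153.0, 292.0], 0.6, 1530)]
eye [([499.0, 279.0], 0.98, 1458), ([361.0, 309.0], 0.91, 1052), ([154.0, 290.0], 0.83, 1578), ([385.0, 238.0], 0.68, 1165
[... 339 characters left out ...]
)]
top 523.827222020731 322.7409090683929 230.77921943885502 [[-0.003, -0.977, 0.212, 0.242], [-1.0, 0.002, -0.003, 0.187], [0.002, -0.212, -0.977, 1.504], [0.0, 0.0, 0.0, 1.0]]
valve [([295.0, 242.0], 0.91, 859), ([243.0, 353.0], 0.89, 1019), ([169.0, 259.0], 0.69, 904), ([473.0, 311.0], 0.62, 974)]
eye [([241.0, 354.0], 0.92, 988), ([475.0, 311.0], 0.65, 992), ([169.0, 259.0], 0.62, 782), ([295.0, 240.0], 0.17, 894)]
scale []
hook_seat [([295.0, 243.0], 0.56, 883), ([458.0, 192.0], 0.43, 61)]
hook_tip [([460.0, 197.0], 0.61, 32)]
stand [([559.0, 181.0], 0.94, 12390)]
port_a [([472.0, 314.0], 0.78, 938), ([237.0, 354.0], 0.66, 1015), ([169.0, 260.0], 0.65, 888), ([294.0, 242.0], 0.62, 868)]
```

View pics/scene0.png

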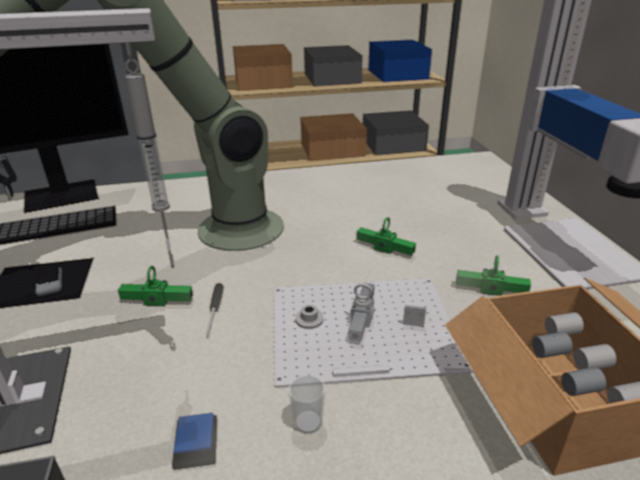

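View pics/top0.png

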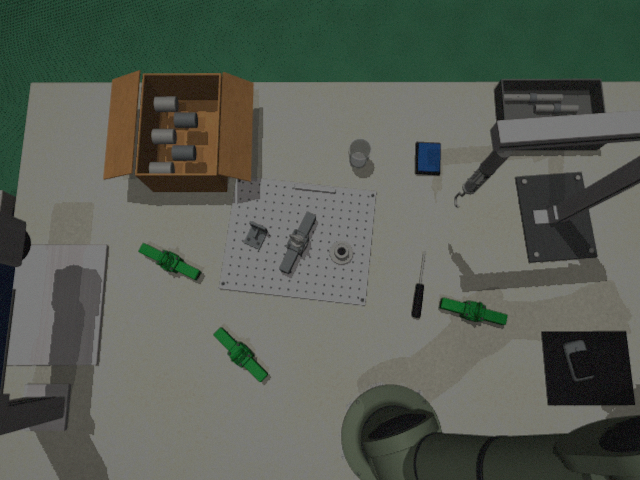

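The valve meant is the grey one on the plate: scene (361,312), top (297,242). The green look-alikes stand around it. The scale hangs at scene (150,150), and its hook is near scene (168,260) and top (459,198). Next I'll zoom in and measure.

```bash
python3 - <<'E'
from h import *
s=grab_frame('scene');t=grab_frame('top')
def crop(c,x0,y0,x1,y1,k,n): save(cv2.resize(c['frame'][y0:y1,x0:x1],None,fx=k,fy=k,interpolation=cv2.INTER_CUBIC),n)
crop(s,110,40,210,290,2.4,'z_scale.png'); crop(t,420,140,520,220,7,'z_hookt.png')
crop(s,320,270,420,350,7,'z_vs.png'); crop(t,250,190,350,290,6,'z_vt.png'); crop(s,140,190,200,280,6,'z_hooks.png')
a=np.hstack([cv2.resize(s['frame'][190:290,120:220],(600,600),interpolation=2),])
E
```

```text
(no output)
```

View pics/z_hooks.png

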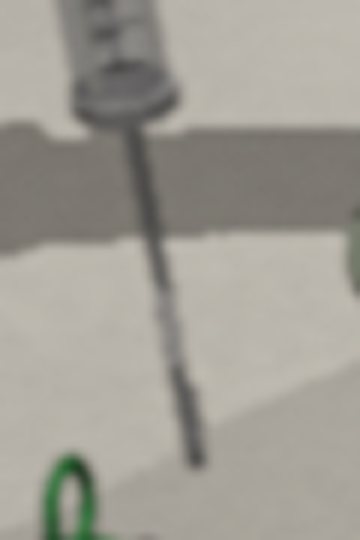

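View pics/z_hookt.png

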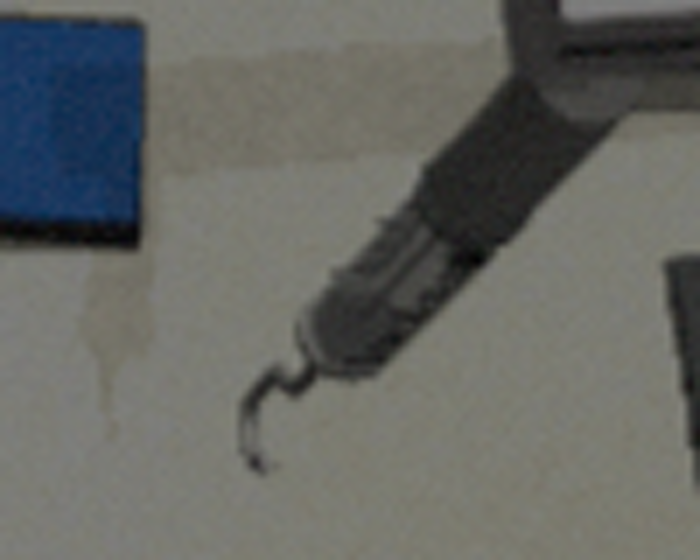

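View pics/z_vs.png

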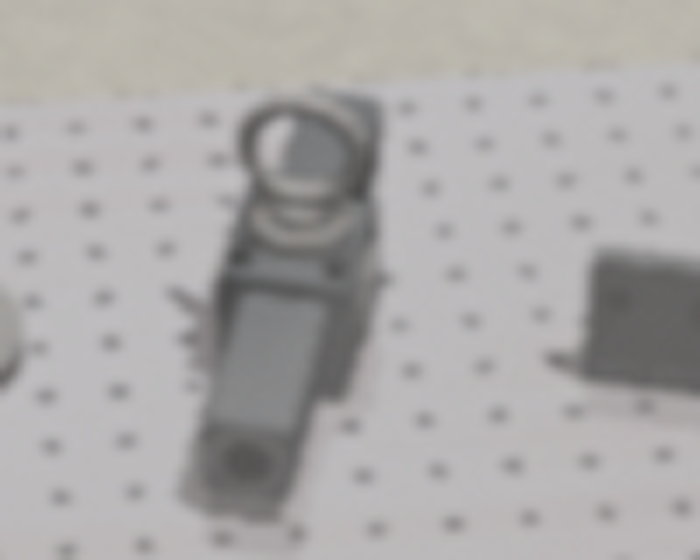

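View pics/z_vt.png

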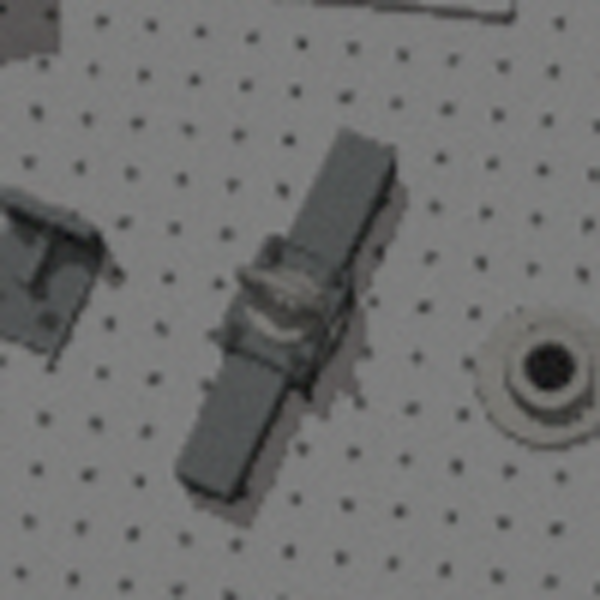

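```bash
python3 - <<'E'
from h import *
s=grab_frame('scene');t=grab_frame('top')
R=lambda a:np.round(a,4)
print('hook bottom z.257 scene',R(atz(s,172.3,267,.257)),'top tip z.280',R(atz(t,457.4,206.5,.280)),'top seat',R(atz(t,455.5,203,.26)))
print('tri',tri(ray(s,172.3,266.5),ray(t,455.5,203)))
print('tri tip',tri(ray(s,171.5,262),ray(t,457.4,206.5)))
c=[(280,267.8),(290,272.8),(307.2,211.2),(316.2,215)]
P=np.array([atz(t,*p,.054) for p in c]);print(R(P));m=P.mean(0);print(R(m))
d=P[2:].mean(0)-P[:2].mean(0);print(np.linalg.norm(d),np.degrees(np.arctan2(d[1],d[0])))
# ring centre
e=tri(ray(s,320+303/7,270+155/7),ray(t,250+283/6,190+290/6));print('eye',e)
o=np.array([m[0],m[1],.094]);print('proj eye',proj(s,o),(363.3,292.1),proj(t,o),(297.2,238.3))
# scale tube ends from scene
for l in ('bracket','flange','stop_bar','tumbler','pedal','screwdriver','plate','scale'):
  print(l,[(np.round(r['pixel']).tolist(),round(r['score'],2),R(atz(t,*r['pixel'],.02))) for r in outline_of(l,'top')][:2])
b=[(222,289),(363,301),(376,193),(238,180)]
print(R([atz(t,*p,.01) for p in b]))
E
```

```text
hook bottom z.257 scene [ 0.5833 -0.1438  0.257 ] top tip z.280 [ 0.5673 -0.1424  0.28  ] top seat [ 0.5815 -0.1436  0.26  ]
tri (array([ 0.58218562, -0.14399852,  0.25750383]), np.float64(0.0005460208200228671))
tri tip (array([ 0.57208484, -0.14614944,  0.26175158]), np.float64(0.002251823719466228))
[[0.4515 0.302  0.054 ]
 [0.4375 0.2739 0.054 ]
 [0.6143 0.2267 0.054 ]
 [0.603  0.201  0.054 ]]
[0.5266 0.2509 0.054 ]
0.1800854524105187 -24.286450367857768
eye (array([0.5280615 , 0.2542312 , 0.09117685]), np.float64(0.0024851490808441047))
proj eye [361.23337966 291.01175367] (363.3, 292.1) [297.8814174  238.55458683] (297.2, 238.3)
bracket [([257.0, 233.0], 0.89, array([0.5575, 0.3739, 0.02  ])), ([456.0, 198.0], 0.72, array([ 0.6613, -0.2108,  0.02  ]))]
flange [([339.0, 250.0], 0.84, array([0.5077, 0.1346, 0.02  ]))]
stop_bar [([315.0, 186.0], 0.59, array([0.701 , 0.2049, 0.02  ]))]
tumbler [([362.0, 157.0], 0.92, array([0.7909, 0.0641, 0.02  ]))]
pedal [([429.0, 158.0], 0.97, array([ 0.7858, -0.135 ,  0.02  ])), ([310.0, 186.0], 0.39, array([0.6994, 0.2188, 0.02  ]))]
screwdriver [([484.0, 173.0], 0.75, array([ 0.7401, -0.2959,  0.02  ])), ([417.0, 300.0], 0.61, array([ 0.3647, -0.084 ,  0.02  ]))]
plate [([306.0, 247.0], 0.87, array([0.5158, 0.2304, 0.02  ]))]
scale [([483.0, 173.0], 0.8, array([ 0.7395, -0.2932,  0.02  ]))]
[[0.3974 0.4697 0.01  ]
 [0.3625 0.0687 0.01  ]
 [0.6809 0.0241 0.01  ]
 [0.7218 0.4345 0.01  ]]
```

View pics/z_scale.png

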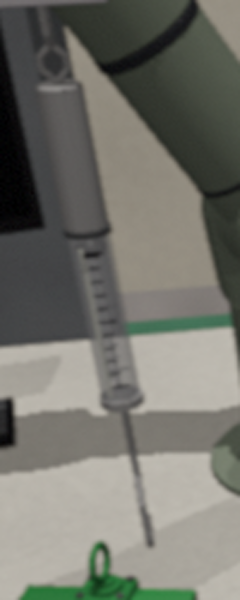

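The hook seat triangulates to about (0.582, -0.144, 0.2635), which matches its expected height of 0.263. I'll refine the valve pose by fitting its model to the outlines, and measure the stand's yaw from the boom.

```bash
cat > fit.py <<'E'
from h import *
from scipy.optimize import minimize
def box(x0,x1,y0,y1,z0,z1): return np.array([[x,y,z] for x in(x0,x1) for y in(y0,y1) for z in(z0,z1)])/1000.
def model(c,p,z0,S=4):
    x,y,a=p; R=np.array([[np.cos(a),-np.sin(a),0],[np.sin(a),np.cos(a),0],[0,0,1]]); t=np.array([x,y,z0])
    im=np.zeros((480*S,640*S),np.uint8)
    P=lambda b:np.array([proj(c,R@q+t) for q in b])*S+(S-1)/2
    for b in (box(-28,28,-23,23,0,52),box(-92,92,-15,15,12,44)):
        cv2.fillConvexPoly(im,cv2.convexHull(P(b).round().astype(np.int32)),255)
    th=np.linspace(0,2*np.pi,40); ring=np.stack([0*th,.019*np.cos(th),.084+.019*np.sin(th)],1)
    cv2.polylines(im,[P(ring).round().astype(np.int32)],True,255,int(S*.008*500/1.2))
    return cv2.resize(im,(640,480),interpolation=cv2.INTER_AREA)/255.
E
python3 - <<'E'
from fit import *
cs={n:grab_frame(n) for n in('scene','top')}
ms={}
for n,px in(('scene',(361,312)),('top',(297,242))):
    L=[r for r in outline_of('valve',n) if np.hypot(*(np.array(r['pixel'])-px))<12]
    if L: ms[n]=L[0]['pixels'].astype(float)
    else: print('miss',n)
def cost(p,ns=None):
    return sum(1-np.minimum(model(cs[n],p,.01),m).sum()/np.maximum(model(cs[n],p,.01),m).sum() for n,m in ms.items() if ns is None or n in ns)
for ns in (None,['scene'],['top']):
    r=minimize(cost,[.527,.252,-.424],args=(ns,),method='Nelder-Mead',options=dict(initial_simplex=[[.527,.252,-.424],[.533,.252,-.424],[.527,.258,-.424],[.527,.252,-.36]],xatol=2e-4))
    print(ns,r.x.round(4),r.fun)
    if ns is None: p=r.x
out=[]
for n,(x,y) in(('scene',(310,265)),('top',(245,190))):
    f=cs[n]['frame'].copy(); m=(model(cs[n],p,.01)>.5).astype(np.uint8)
    f=cv2.resize(f[y:y+100,x:x+100],None,fx=4,fy=4,interpolation=2); k,_=cv2.findContours(cv2.resize(m[y:y+100,x:x+100],None,fx=4,fy=4,interpolation=0),cv2.RETR_LIST,2)
    cv2.drawContours(f,k,-1,(255,0,0),1); out.append(f)
save(np.hstack(out),'fit.png')
t=cs['top']['frame']; save(cv2.resize(t[80:280,470:640],None,fx=3,fy=3,interpolation=2),'stand.png')
E
```

```text
None [ 0.5267  0.2555 -0.4447] 0.1428713887234686
['scene'] [ 0.5242  0.2563 -0.4387] 0.05822297921131658
['top'] [ 0.527   0.2551 -0.4538] 0.07699843019276242
```

View pics/fit.png

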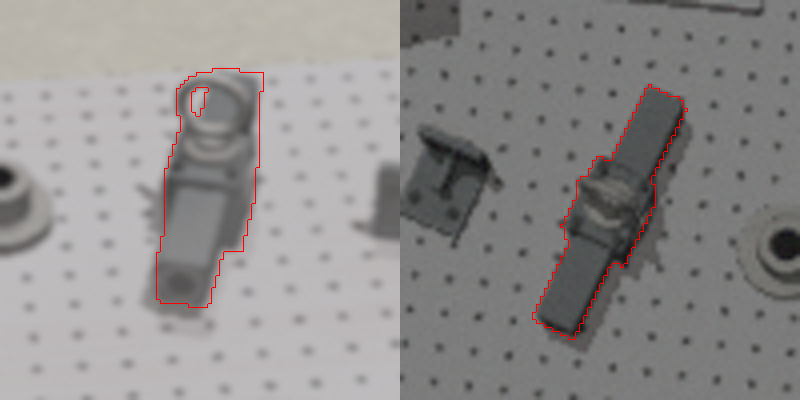

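View pics/stand.png

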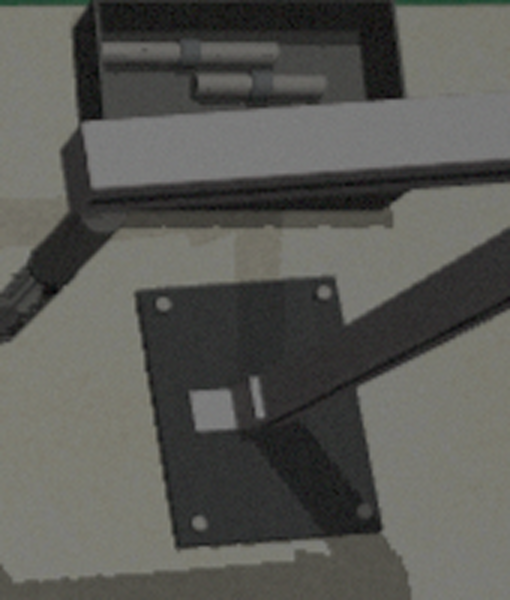

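```bash
python3 - <<'E'
from h import *
from scipy.spatial.transform import Rotation as Ro
t=grab_frame('top')
q=[(137,292),(333,277),(381,530),(177,547)]
P=np.array([atz(t,470+a/3,80+b/3,.005) for a,b in q]);print(P.round(3))
for i,j in((3,0),(2,1)): d=P[i]-P[j];d=-d; print('x axis',np.arctan2(d[1],d[0]),np.linalg.norm(d))
for i,j in((1,0),(2,3)): d=P[j]-P[i]; print('y axis-90',np.arctan2(d[1],d[0])-np.pi/2,np.linalg.norm(d))
B=np.array([atz(t,470+a/3,80+b/3,.705) for a,b in((92,188),(508,160),(83,122),(508,95))])
for i in(0,2): d=B[i]-B[i+1];print('boom',np.arctan2(d[1],d[0])-np.pi/2)
print(B[[0,2]])
o=observe(); R0=Ro.from_euler('xyz',o['tool_rot'])
psi=-.435;p=-np.radians(30)
R=Ro.from_euler('xyz',[np.pi,p,psi]); z=R.as_matrix()[:,2]
g=np.array([.463,.2825,.038]); tcp=g-.006*z
print('tcp',tcp,'z',z,'shift mm',(tcp-o['position'])*1e3,'rotvec',(R*R0.inv()).as_rotvec(), 'yaw-only then', )
E
```

```text
[[ 0.73  -0.396  0.005]
 [ 0.746 -0.594  0.005]
 [ 0.489 -0.613  0.005]
 [ 0.473 -0.414  0.005]]
x axis 0.06919823790120996 0.2579963293525395
x axis 0.07375675960749654 0.25728246773639724
y axis-90 0.07764759230518203 0.1983582488369099
y axis-90 0.08118877251738277 0.19953833590835718
boom 0.0694206613288113
boom 0.06622950764513047
[[ 0.56123484 -0.10435745  0.705     ]
 [ 0.5994817  -0.10229721  0.705     ]]
tcp [0.46027939 0.28376423 0.04319615] z [ 0.45343502 -0.2107052  -0.8660254 ] shift mm [ 286.49706185  884.11489159 -213.11920544] rotvec [-0.04091747 -0.53317189 -0.70001729] yaw-only then
```

The stand's yaw is about +0.071. This agrees with the foot and the boom, and the foot centre confirms the seat position. I'll swing over to the valve, keeping clear of the scale.

>>> {"api": "move_arm", "payload": {
  "motion": [
    [[30, 50, 10], [0, 0, 0]],
    [[65, 105, 20], [0, 0, 0]],
    [[96, 160, 30], [0, 0, 0]],
    [[125, 215, 30], [0, 0, 0]],
    [[155, 270, 30], [0, 0, 0]],
    [[186, 330, 30], [0, 0, 0]],
    [[208, 385, 30], [0, 0, 0]],
    [[230, 440, 30], [0, 0, 0]],
    [[250, 500, 30], [0, 0, 0]],
    [[258, 555, 30], [0, 0, 0]],
    [[264, 610, 30], [0, 0, 0]],
    [[266, 660, 30], [0, 0, 0]]
  ],
  "jaw": 85
}}

```text
clock: 3.15
position: [0.4399, 0.0617, 0.2865]
tool_rot: [3.142, -0.001, 0.282]
force: [1.0, -1.0, 0.2]
grip_width: 0.0849
```

>>> {"api": "move_arm", "payload": {
  "motion": [
    [[10, 40, 0], [-0.005, -0.067, -0.088]],
    [[15, 85, 0], [-0.01, -0.133, -0.175]],
    [[15, 130, -5], [-0.015, -0.2, -0.263]],
    [[10, 170, -10], [-0.02, -0.267, -0.35]],
    [[0, 205, -20], [-0.026, -0.333, -0.438]],
    [[-10, 230, -30], [-0.031, -0.4, -0.525]],
    [[-20, 242, -50], [-0.036, -0.467, -0.612]],
    [[-25, 245, -80], [-0.041, -0.533, -0.7]],
    [[-25, 245, -110], [-0.041, -0.533, -0.7]],
    [[-25, 245, -130], [-0.041, -0.533, -0.7]],
    [[-25, 245, -130], [-0.041, -0.533, -0.7]]
  ]
}}

```text
clock: 4.53
position: [0.4141, 0.2972, 0.1575]
tool_rot: [3.076, -0.353, -0.292]
force: [-0.5, -0.8, -2.2]
grip_width: 0.085
```

```bash
python3 - <<'E'
from h import *
o=observe();print(o['position'],o['tool_rot'],o['qpos'].round(2),o['force'])
s=grab_frame('scene');t=grab_frame('top');save(np.hstack([cv2.resize(s['frame'][180:380,230:430],(400,400)),cv2.resize(t['frame'][150:350,200:400],(400,400))]),'pre.png')
E
```

```text
[0.41414365 0.29716533 0.15751568] [ 3.07608478 -0.35301931 -0.29175266] [-1.55  0.64  0.84  2.13 -0.25  0.47 -2.5 ] [-0.53899333 -0.81417027 -2.2108691 ]
```

View pics/pre.png

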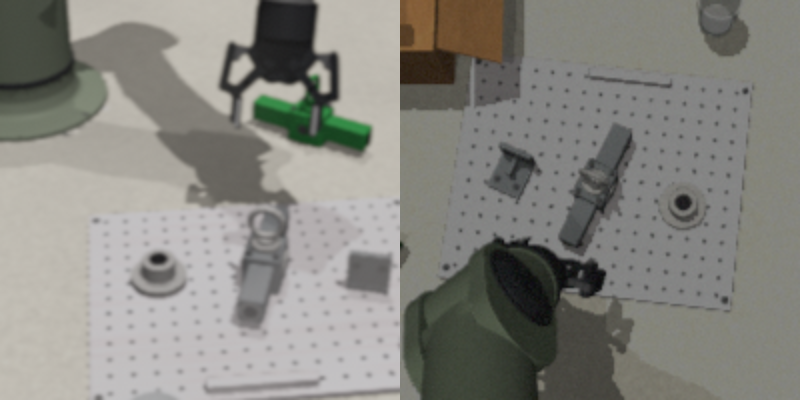

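Joint 7 sits at its limit (-2.5), so I'll use the half-turned grasp instead.

```bash
cat > rot.py <<'E'
from h import *
from scipy.spatial.transform import Rotation as Ro
def target(psi,tilt): return Ro.from_euler('xyz',[np.pi,tilt,psi+np.pi])
E
python3 - <<'E'
from rot import *
o=observe();R0=Ro.from_euler('xyz',o['tool_rot']); T=target(-.435,np.radians(30))
# decompose T = R0' path: spin about own z by ang
rel=R0.inv()*T; rv=rel.as_rotvec(); print(rv, T.as_matrix()[:,2])
print('full world rotvec',(T*R0.inv()).as_rotvec(), np.linalg.norm(rv))
half=R0*Ro.from_rotvec(rv/2); print('half world',(half*R0.inv()).as_rotvec())
E
```

```text
[-0.24715337  0.00953094 -2.98582675] [ 0.45343502 -0.2107052  -0.8660254 ]
full world rotvec [-1.15575452  0.5475734   2.7093785 ] 2.9960535725616504
half world [-0.57787726  0.2737867   1.35468925]
```

>>> {"api": "move_arm", "payload": {
  "motion": [
    [[0, 0, 10], [-0.066, 0.031, 0.155]],
    [[0, 0, 20], [-0.132, 0.063, 0.31]],
    [[0, 0, 30], [-0.198, 0.094, 0.464]],
    [[0, 0, 40], [-0.264, 0.125, 0.619]],
    [[0, 0, 40], [-0.33, 0.156, 0.774]],
    [[0, 0, 40], [-0.396, 0.188, 0.929]],
    [[0, 0, 40], [-0.462, 0.219, 1.084]],
    [[0, 0, 40], [-0.528, 0.25, 1.238]],
    [[0, 0, 40], [-0.594, 0.282, 1.393]],
    [[0, 0, 40], [-0.66, 0.313, 1.548]],
    [[0, 0, 40], [-0.726, 0.344, 1.703]],
    [[0, 0, 40], [-0.792, 0.375, 1.858]]
  ]
}}

```text
clock: 6.12
position: [0.4149, 0.2959, 0.1986]
tool_rot: [2.766, 0.335, 1.682]
force: [-0.0, -0.6, -1.0]
grip_width: 0.0849
```

```bash
python3 - <<'E'
from rot import *
o=observe();R0=Ro.from_euler('xyz',o['tool_rot']); T=target(-.435,np.radians(30))
print(o['position'],o['tool_rot'],o['qpos'].round(2)); print((T*R0.inv()).as_rotvec())
E
```

```text
[0.41485315 0.29587175 0.19855385] [2.76615778 0.3346921  1.68162295] [-1.38  0.47  0.45  2.09  0.49  0.67 -1.18]
[-0.36188585  0.17378771  0.85527573]
```

>>> {"api": "move_arm", "payload": {
  "motion": [
    [[2, 1, 0], [-0.06, 0.029, 0.143]],
    [[4, 2, 0], [-0.121, 0.058, 0.285]],
    [[6, 3, 0], [-0.181, 0.087, 0.428]],
    [[8, 4, -10], [-0.241, 0.116, 0.57]],
    [[9, 5, -30], [-0.302, 0.145, 0.713]],
    [[9, 5, -60], [-0.362, 0.174, 0.855]],
    [[9, 5, -80], [-0.362, 0.174, 0.855]],
    [[9, 5, -86], [-0.362, 0.174, 0.855]],
    [[9, 5, -86], [-0.362, 0.174, 0.855]]
  ]
}}

```text
clock: 7.25
position: [0.4236, 0.3012, 0.1123]
tool_rot: [3.139, 0.525, 2.7]
force: [1.1, -0.5, 0.0]
grip_width: 0.0847
```

```bash
python3 - <<'E'
from rot import *
s=grab_frame('scene');t=grab_frame('top')
o=observe();R0=Ro.from_euler('xyz',o['tool_rot']); T=target(-.435,np.radians(30))
print(o['position'],o['tool_rot'],o['qpos'].round(2),o['force']); print((T*R0.inv()).as_rotvec(), (np.array([.4603,.2838,.0432])-o['position'])*1e3)
save(np.hstack([cv2.resize(s['frame'][200:360,290:450],(400,400)),cv2.resize(t['frame'][150:350,200:400],(400,400))]),'pre2.png')
E
```

```text
[0.42353279 0.30147508 0.11261523] [3.1383489  0.52441062 2.69974962] [-1.28  0.62  0.33  2.16  0.83  0.46 -0.65] [ 0.49457097 -0.23410463 -0.59759687]
[-0.00219826  0.00192731  0.00522001] [ 36.76720534 -17.67507822 -69.41523331]
```

View pics/pre2.png

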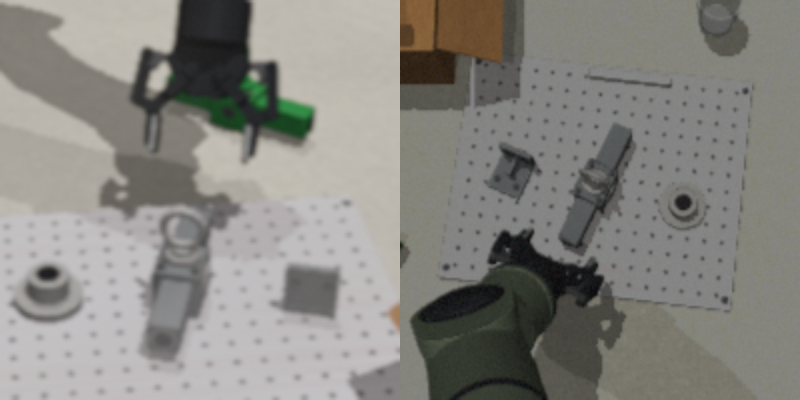

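>>> {"api": "move_arm", "payload": {
  "motion": [
    [[9, -5, -17], [0, 0, 0]],
    [[18, -9, -35], [-0.002, 0.002, 0.005]],
    [[28, -13, -52], [-0.002, 0.002, 0.005]],
    [[34, -16, -63], [-0.002, 0.002, 0.005]],
    [[37, -18, -69], [-0.002, 0.002, 0.005]],
    [[37, -18, -69], [-0.002, 0.002, 0.005]],
    [[37, -18, -69], [-0.002, 0.002, 0.005]]
  ]
}}

```text
clock: 8.22
position: [0.4601, 0.2836, 0.0432]
tool_rot: [-3.141, 0.523, 2.707]
force: [0.2, 1.4, 0.3]
grip_width: 0.0851
```

```bash
python3 - <<'E'
from rot import *
s=grab_frame('scene');t=grab_frame('top')
o=observe();print(o['position'],o['force'])
save(np.hstack([cv2.resize(s['frame'][240:360,310:430],(400,400)),cv2.resize(t['frame'][190:310,230:350],(400,400))]),'pre3.png')
E
```

```text
[0.46009169 0.28357377 0.04314439] [-0.44698902 -0.13510219  0.07788598]
```

View pics/pre3.png

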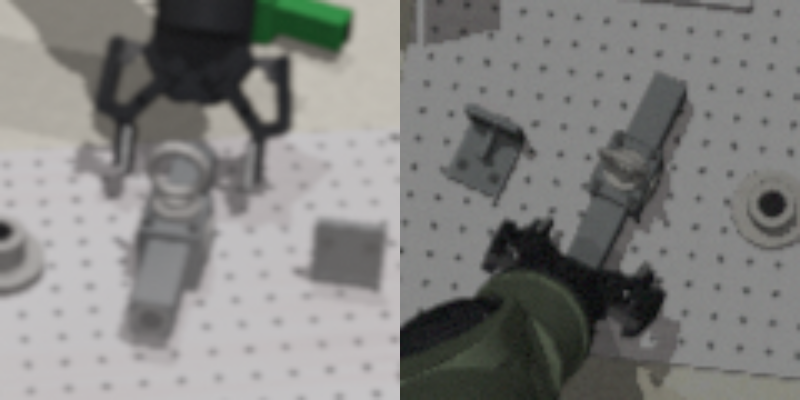

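The fingers straddle the near arm, so I'll close on it.

>>> {"api": "move_arm", "payload": {
  "motion": [
    [[0, 0, 0], [0, 0, 0]],
    [[0, 0, 0], [0, 0, 0]],
    [[0, 0, 0], [0, 0, 0]],
    [[0, 0, 0], [0, 0, 0]],
    [[0, 0, 0], [0, 0, 0]],
    [[0, 0, 0], [0, 0, 0]]
  ],
  "jaw": 15,
  "grip_force": 110
}}

```text
clock: 9.07
position: [0.4603, 0.2837, 0.043]
tool_rot: [-3.141, 0.523, 2.707]
force: [-2.6, 2.3, 7.9]
grip_width: 0.0291
```

```bash
python3 - <<'E'
from rot import *
L=[]
for i in range(5):
    s=grab_frame('scene'); o=observe(); L.append(np.r_[o['force'],o['moment']])
print(np.mean(L,0).round(2),np.std(L,0).round(2),o['position'],o['tool_rot'],o['grip_width'])
E
```

```text
[-2.74  1.95  8.    0.41  0.03  0.11] [0.26 0.31 0.64 0.03 0.02 0.03] [0.46028773 0.28374693 0.04303741] [-3.14131428  0.52342519  2.70711916] 0.028839142790185925
```

>>> {"api": "move_arm", "payload": {
  "motion": [
    [[0, 0, 3], [0, 0, 0]],
    [[0, 0, 8], [0, 0, 0]],
    [[0, 0, 18], [0, 0, 0]],
    [[0, 0, 35], [0, 0, 0]],
    [[0, 0, 55], [0, 0, 0]],
    [[0, 0, 80], [0, 0, 0]],
    [[0, 0, 105], [0, 0, 0]],
    [[0, 0, 130], [0, 0, 0]],
    [[0, 0, 145], [0, 0, 0]],
    [[0, 0, 150], [0, 0, 0]],
    [[0, 0, 150], [0, 0, 0]],
    [[0, 0, 150], [0, 0, 0]]
  ]
}}

```text
clock: 10.82
position: [0.4599, 0.2831, 0.192]
tool_rot: [-3.139, 0.523, 2.708]
force: [-0.6, 0.0, -6.3]
grip_width: 0.0287
```

```bash
python3 - <<'E'
from rot import *
L=[]
for i in range(5):
    s=grab_frame('scene'); o=observe(); L.append(np.r_[o['force'],o['moment']])
t=grab_frame('top')
print(np.mean(L,0).round(2),np.std(L,0).round(2),o['position'],o['tool_rot'],o['grip_width'],o['qpos'].round(2))
save(np.hstack([cv2.resize(s['frame'][160:340,290:470],(400,400)),cv2.resize(t['frame'][170:310,230:370],(400,400))]),'lift.png')
E
```

```text
[-0.07  0.24 -5.78  0.67  1.48  0.02] [0.49 0.34 0.53 0.03 0.03 0.03] [0.46006734 0.28320327 0.19241525] [-3.13949691  0.52335663  2.7078105 ] 0.028690302251139468 [-1.14  0.46  0.24  2.09  0.74  0.62 -0.4 ]
```

View pics/lift.png

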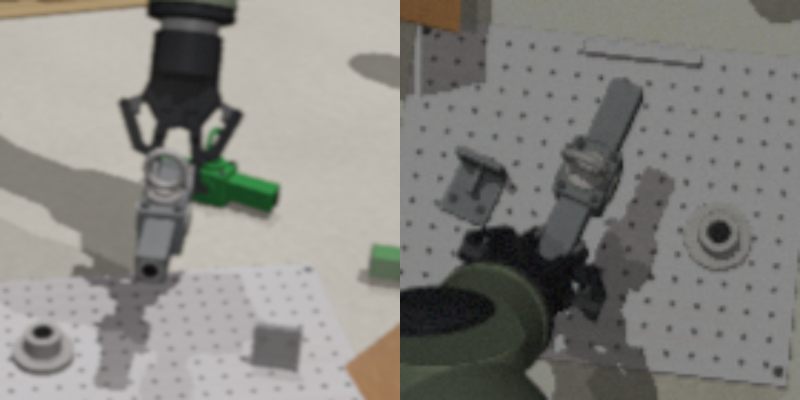

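Lifted. The wrist reads about 5.8 N, so I expect roughly 58 mm of spring travel. I'll carry it to a pre-hook position 60 mm short of the hook, with the yaw aligned.

>>> {"api": "move_arm", "payload": {
  "motion": [
    [[3, -15, 2], [0, 0, 0.02]],
    [[8, -50, 6], [0, 0, 0.06]],
    [[14, -92, 10], [0, 0, 0.11]],
    [[18, -135, 14], [0, 0, 0.16]],
    [[20, -180, 18], [0, 0, 0.21]],
    [[20, -225, 22], [0, 0, 0.26]],
    [[17, -270, 26], [0, 0, 0.31]],
    [[12, -315, 26], [0, 0, 0.36]],
    [[4, -355, 26], [0, 0, 0.41]],
    [[-4, -395, 26], [0, 0, 0.46]],
    [[-10, -425, 26], [0, 0, 0.495]],
    [[-11, -436, 26], [0, 0, 0.506]]
  ]
}}

```text
clock: 12.62
position: [0.4666, -0.0317, 0.1964]
tool_rot: [-3.127, 0.472, 3.116]
force: [0.0, 0.3, -6.8]
grip_width: 0.0287
```

>>> {"api": "move_arm", "payload": {
  "motion": [
    [[0, 0, 0], [0, 0, 0]],
    [[0, 0, 0], [0, 0, 0]],
    [[0, 0, 0], [0, 0, 0]]
  ]
}}

```text
clock: 13.0
position: [0.4676, -0.0294, 0.1967]
tool_rot: [-3.128, 0.473, 3.117]
force: [-0.3, -0.5, -6.0]
grip_width: 0.0286
```

```bash
python3 - <<'E'
from rot import *
L=[]
for i in range(3):
    s=grab_frame('scene'); o=observe(); L.append(np.r_[o['force'],o['moment']])
t=grab_frame('top')
print(np.mean(L,0).round(2),o['position'],o['tool_rot'],o['grip_width'],o['qpos'].round(2))
save(cv2.resize(s['frame'][190:290,110:240],(780,600),interpolation=2),'ph_s.png')
save(cv2.resize(t['frame'][160:260,390:520],(780,600),interpolation=2),'ph_t.png')
E
```

```text
[ 0.07  0.09 -6.55  0.1   1.51 -0.  ] [ 0.4676243  -0.02933535  0.19670231] [-3.12782717  0.4730699   3.11696485] 0.028693304579816656 [ 0.21  0.25 -0.37  2.39  1.31  0.18  0.15]
```

View pics/ph_s.png

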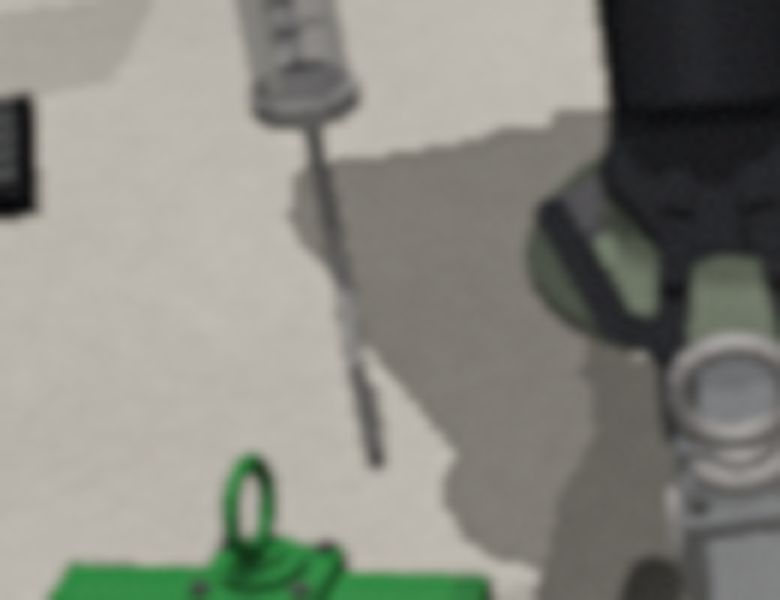

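View pics/ph_t.png

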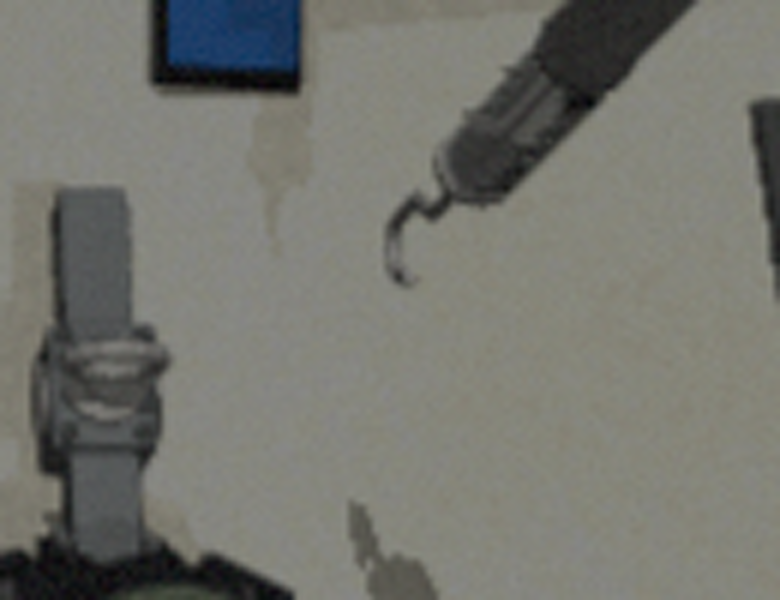

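The arm ran into its limits (q4 and q6) because the radius was too short. I'll take a path farther out.

```bash
python3 - <<'E'
from rot import *
o=observe();R0=Ro.from_euler('xyz',o['tool_rot']); T=target(.071,np.radians(30))
print((T*R0.inv()).as_rotvec())
E
```

```text
[ 0.0133017  -0.0503388   0.10256351]
```

>>> {"api": "move_arm", "payload": {
  "motion": [
    [[10, -5, 3], [0.003, -0.01, 0.02]],
    [[22, -15, 7], [0.006, -0.025, 0.04]],
    [[30, -25, 11], [0.009, -0.035, 0.06]],
    [[30, -38, 15], [0.012, -0.045, 0.08]],
    [[26, -50, 18], [0.013, -0.05, 0.1]],
    [[22, -60, 21], [0.013, -0.05, 0.103]],
    [[22, -60, 21], [0.013, -0.05, 0.103]],
    [[22, -60, 21], [0.013, -0.05, 0.103]]
  ]
}}

```text
clock: 14.2
position: [0.4896, -0.0899, 0.2175]
tool_rot: [-3.141, 0.523, -3.071]
force: [0.0, 1.2, -6.3]
grip_width: 0.0289
```

```bash
python3 - <<'E'
from rot import *
s=grab_frame('scene');t=grab_frame('top')
o=observe();R0=Ro.from_euler('xyz',o['tool_rot']); T=target(.071,np.radians(30))
print((T*R0.inv()).as_rotvec(),o['position'],o['tool_rot'],o['qpos'].round(2),o['force'])
save(cv2.resize(s['frame'][190:290,110:240],(780,600),interpolation=2),'ph_s2.png')
save(cv2.resize(t['frame'][160:260,390:520],(780,600),interpolation=2),'ph_t2.png')
E
```

```text
[ 2.89492473e-04 -6.18540302e-04  3.61040451e-05] [ 0.4896795  -0.08960272  0.21752942] [-3.14130998  0.52296124 -3.0704875 ] [ 0.84  0.32 -0.84  2.31  1.08  0.18  0.7 ] [-0.39013981  0.11350044 -6.48369572]
```

View pics/ph_s2.png

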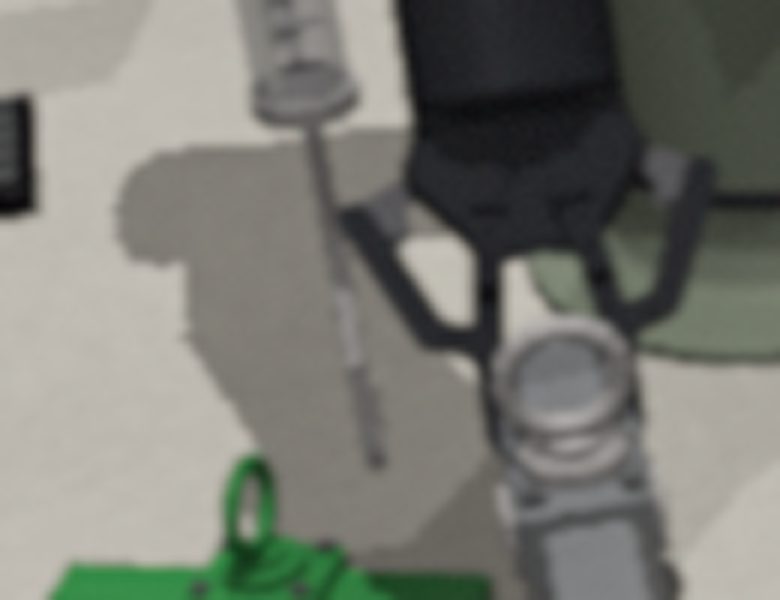

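View pics/ph_t2.png

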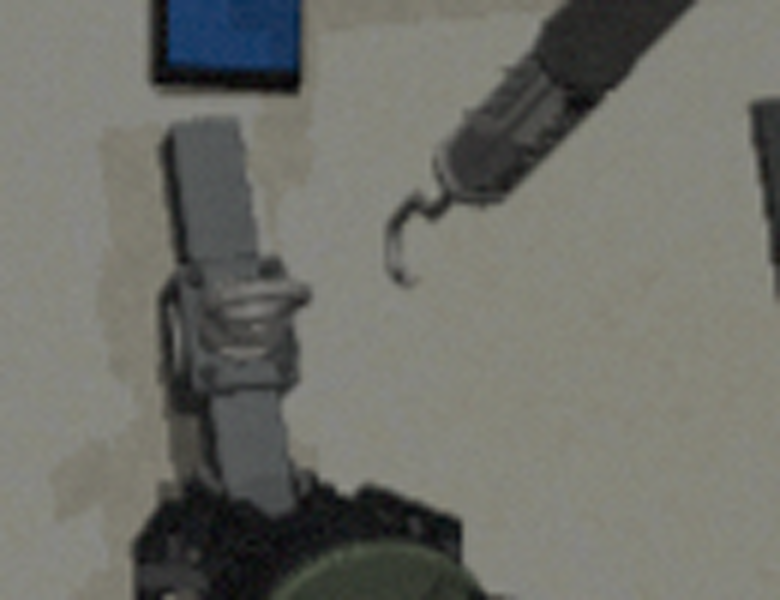

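```bash
python3 - <<'E'
from fit import *
from scipy.spatial.transform import Rotation as Ro
s=grab_frame('scene');t=grab_frame('top');o=observe()
print('tri ring top',tri(ray(s,204.5,245),ray(t,433.7,208.7)))
e=o['position']+np.array([.0728,.0052,.0508]);print('nom eye',e)
print(proj(s,e),proj(t,e))
for z in(.228,):
  A=[atz(t,390+a/6,160+b/6,z) for a,b in((242,125),(297,500),(172,125),(235,490))]
  for i in(0,2): d=A[i]-A[i+1]; print('yaw',np.arctan2(d[1],d[0]))
  print(np.round(A,4))
out=[]
def lines(c,x,y,k=6):
    f=cv2.resize(c['frame'][y:y+100,x:x+130],None,fx=k,fy=k,interpolation=2)
    R=Ro.from_euler('z',.071).as_matrix(); base=e-[0,0,.084]
    Q=lambda b:((np.array([proj(c,R@q+base) for q in b])-[x,y]+.5)*k).round().astype(np.int32)
    for b in (box(-28,28,-23,23,0,52),box(-92,92,-15,15,12,44)):
        q=Q(b)
        for i in range(8):
            for j in range(i):
                if bin(i^j).count('1')==1: cv2.line(f,tuple(map(int,q[i])),tuple(map(int,q[j])),(255,0,0),1)
    th=np.linspace(0,2*np.pi,40)
    for r in(.015,.023): cv2.polylines(f,[Q(np.stack([0*th,r*np.cos(th),.084+r*np.sin(th)],1))],True,(255,255,0),1)
    return f
save(lines(s,110,190),'ov_s.png');save(lines(t,390,160),'ov_t.png')
E
```

```text
tri ring top (array([ 0.56066563, -0.08165688,  0.28473386]), np.float64(0.004160013501063925))
nom eye [ 0.56245612 -0.08448144  0.26836447]
[203.07361124 252.66019589] [432.5435447  209.69533359]
yaw 0.09403549597399258
yaw 0.12322990569298428
[[ 0.6488 -0.0913  0.228 ]
 [ 0.4867 -0.1066  0.228 ]
 [ 0.6488 -0.0616  0.228 ]
 [ 0.491  -0.0811  0.228 ]]
```

View pics/ov_s.png

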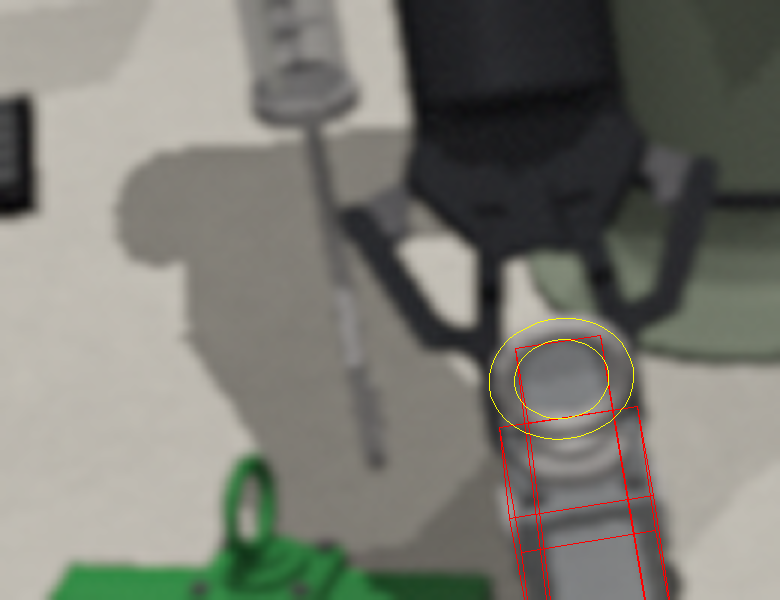

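View pics/ov_t.png

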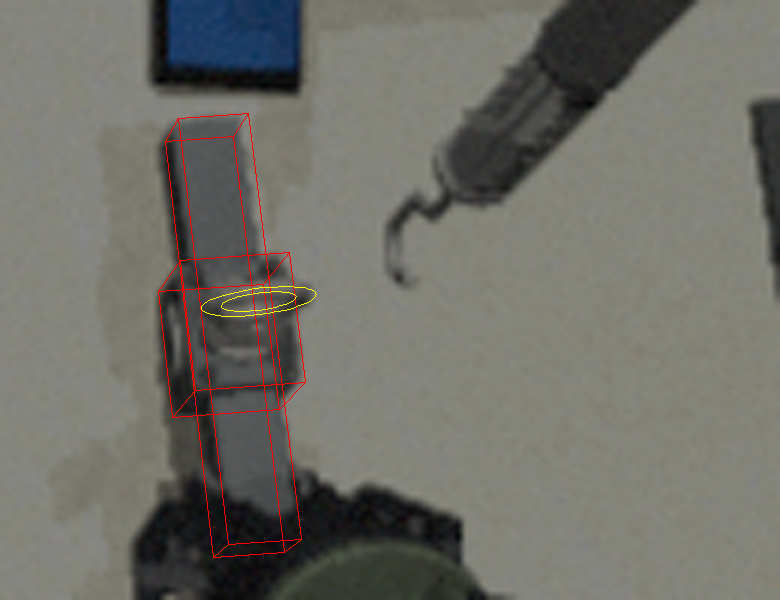

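The overlay matches within about 1 px, so the valve is upright and the eye is at roughly (0.563, -0.084, 0.2675). Next I'll move sideways to stand in front of the hook, 28 mm short of the seat.

>>> {"api": "move_arm", "payload": {
  "motion": [
    [[-4, -3, 0], [0, 0, 0]],
    [[-8, -8, 1], [0, 0, 0]],
    [[-9, -16, 1.5], [0, 0, 0]],
    [[-9, -26, 1.5], [0, 0, 0]],
    [[-9, -36, 1.5], [0, 0, 0]],
    [[-9, -46, 1.5], [0, 0, 0]],
    [[-9, -54, 1.5], [0, 0, 0]],
    [[-9, -60, 1.5], [0, 0, 0]],
    [[-9, -62, 1.5], [0, 0, 0]],
    [[-9, -62, 1.5], [0, 0, 0]],
    [[-9, -62, 1.5], [0, 0, 0]]
  ]
}}

```text
clock: 15.78
position: [0.4806, -0.1521, 0.2191]
tool_rot: [-3.141, 0.523, -3.071]
force: [0.1, -0.5, -7.4]
grip_width: 0.0289
```

```bash
cat > ov.py <<'E'
from fit import *
from scipy.spatial.transform import Rotation as Ro
def lines(c,x,y,e,yaw=.071,seat=None,k=6,pitch=0):
    f=cv2.resize(c['frame'][y:y+100,x:x+130],None,fx=k,fy=k,interpolation=2)
    R=Ro.from_euler('z',yaw).as_matrix()@Ro.from_euler('y',pitch).as_matrix()
    Q=lambda b:((np.array([proj(c,R@(q-[0,0,.084])+e) for q in b])-[x,y]+.5)*k).round().astype(np.int32)
    th=np.linspace(0,2*np.pi,40)
    for r in(.015,.023): cv2.polylines(f,[Q(np.stack([0*th,r*np.cos(th),.084+r*np.sin(th)],1))],True,(255,255,0),1)
    if seat is not None:
        Rh=Ro.from_euler('z',.071).as_matrix(); a=np.linspace(-np.pi,0,20)
        pts=np.stack([.012*np.cos(a),0*a,.009+.012*np.sin(a)],1); pts=np.vstack([[-.0135,0,.017],pts,[.012,0,.039],[0,0,.059]])
        q=((np.array([proj(c,Rh@p+seat) for p in pts])-[x,y]+.5)*k).round().astype(np.int32)
        cv2.polylines(f,[q],False,(0,255,255),1)
    return f
E
python3 - <<'E'
from ov import *
s=grab_frame('scene');t=grab_frame('top')
o=observe()
print(o['position'],o['tool_rot'],o['qpos'].round(2),o['force'])
save(cv2.resize(s['frame'][190:290,110:240],(780,600),interpolation=2),'a_s.png')
e=o['position']+np.array([.0728,.0052,.0508]); seat=np.array([.582,-.144,.263])
save(cv2.resize(np.hstack([lines(s,110,190,e,seat=seat)[:,180:580],lines(t,390,160,e,seat=seat)[:,180:580]]),(800,600)),'b.png')
save(cv2.resize(t['frame'][160:260,390:520],(780,600),interpolation=2),'a_t.png')
E
```

```text
[ 0.48057201 -0.1520584   0.2191184 ] [-3.14134489  0.52306989 -3.07118782] [ 1.15  0.4  -1.03  2.27  0.94  0.23  1.01] [ 0.48067749 -0.54375587 -6.25236607]
```

View pics/a_s.png

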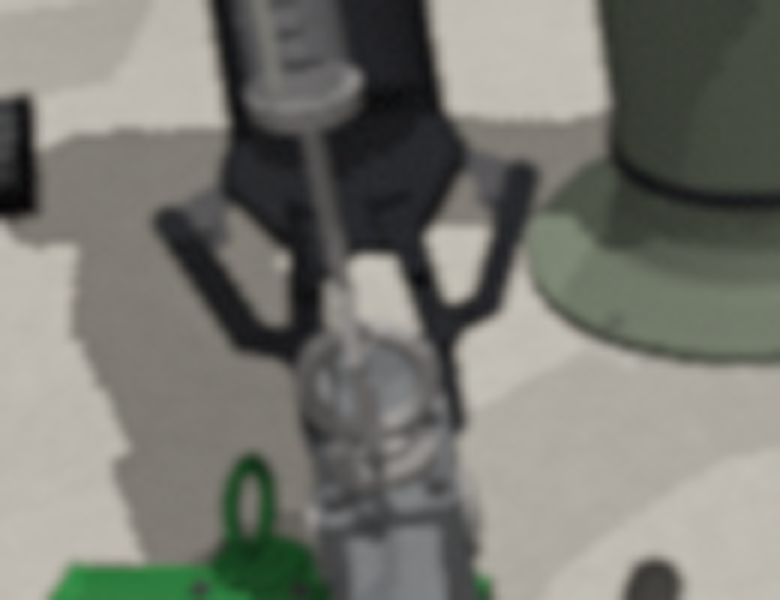

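View pics/a_t.png

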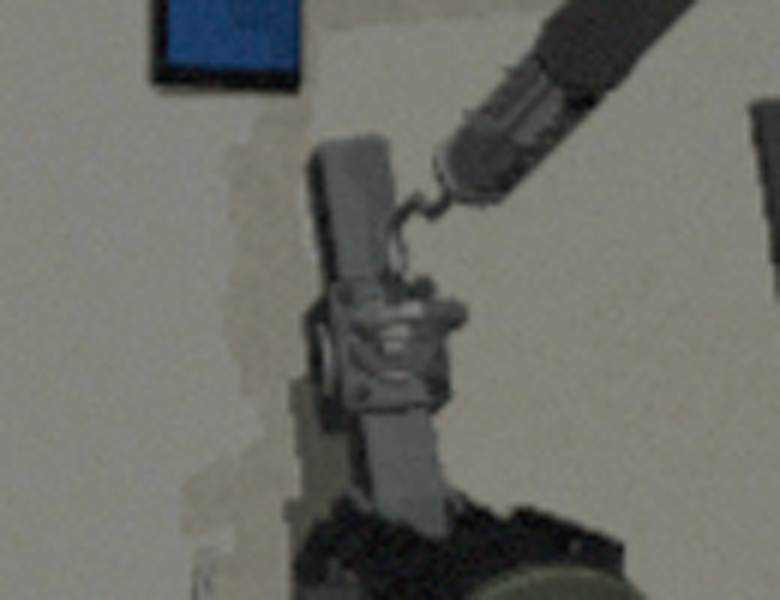

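View pics/b.png

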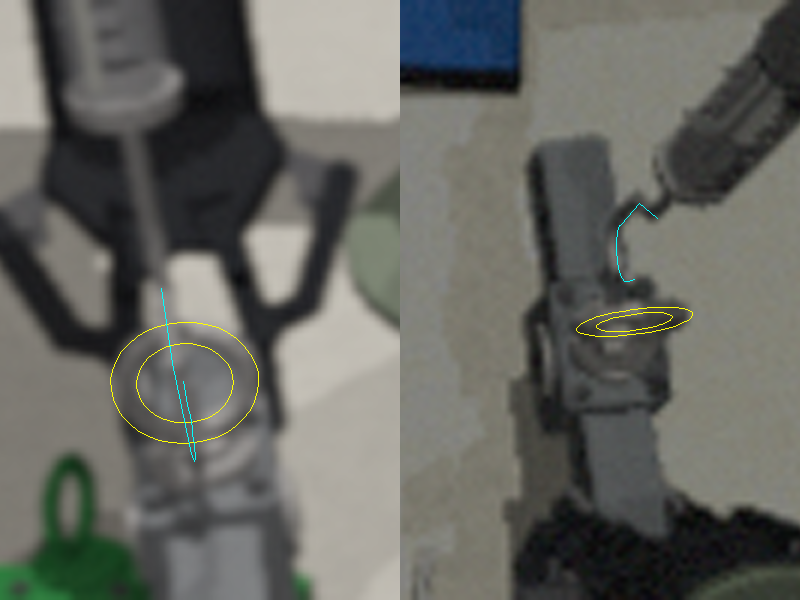

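The hook tip lies inside the ring's hole as seen from the scene camera, at about (185,385) in the crop. The eye sits about 5 mm above the seat and is laterally within 1.5 mm. I'll slide it in slowly along the hook's x.

>>> {"api": "move_arm", "payload": {
  "motion": [
    [[2, 0, 0.5], [0, 0, 0]],
    [[5, 0.3, 0.5], [0, 0, 0]],
    [[8, 0.5, 0.5], [0, 0, 0]],
    [[11, 0.7, 0.5], [0, 0, 0]],
    [[14, 0.8, 0.5], [0, 0, 0]],
    [[17, 1, 0.5], [0, 0, 0]],
    [[20, 1, 0.5], [0, 0, 0]],
    [[22.5, 1.2, 0.5], [0, 0, 0]],
    [[25, 1.3, 0.5], [0, 0, 0]],
    [[27, 1.3, 0.5], [0, 0, 0]],
    [[28, 1.4, 0.5], [0, 0, 0]],
    [[28.5, 1.5, 0.5], [0, 0, 0]]
  ]
}}

```text
clock: 17.38
position: [0.509, -0.1508, 0.2196]
tool_rot: [-3.142, 0.523, -3.072]
force: [-0.2, 0.7, -6.7]
grip_width: 0.0288
```

```bash
python3 - <<'E'
from ov import *
L=[]
for i in range(4):
    s=grab_frame('scene'); o=observe(); L.append(np.r_[o['force'],o['moment']])
t=grab_frame('top')
print(np.mean(L,0).round(2),o['position'],o['tool_rot'],o['qpos'].round(2))
save(np.hstack([cv2.resize(s['frame'][190:290,130:197],(400,600),interpolation=2),cv2.resize(t['frame'][160:260,425:492],(400,600),interpolation=2)]),'c.png')
save(cv2.resize(s['frame'][40:290,110:210],None,fx=2.4,fy=2.4,interpolation=2),'c_sc.png')
E
```

```text
[ 0.08 -0.29 -5.96 -0.12  1.62  0.01] [ 0.50894218 -0.15087387  0.21954872] [-3.14150183  0.52294387 -3.07186097] [ 1.09  0.43 -1.    2.22  0.96  0.27  0.98]
```

View pics/c.png

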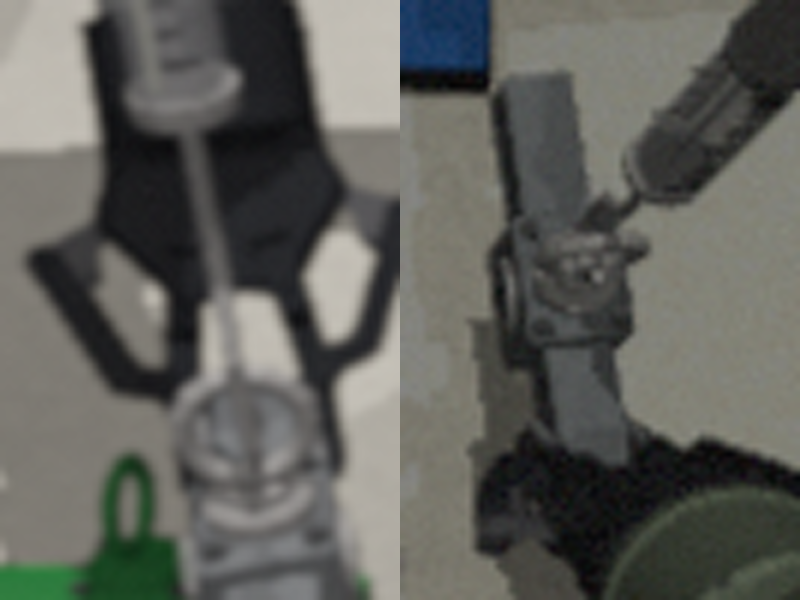

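View pics/c_sc.png

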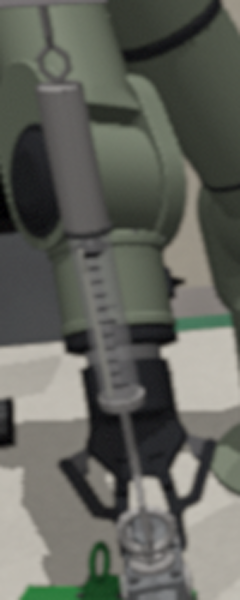

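The ring bar is past the tip and over the seat: in the top crop the tip shows at about (590,275), in front of the bar at (595,245). I'll lower slowly.

>>> {"api": "move_arm", "payload": {
  "motion": [
    [[0, 0, -2], [0, 0, 0]],
    [[0, 0, -5], [0, 0, 0]],
    [[0, 0, -8], [0, 0, 0]],
    [[0, 0, -11], [0, 0, 0]],
    [[0, 0, -14], [0, 0, 0]],
    [[0, 0, -17], [0, 0, 0]],
    [[0, 0, -20], [0, 0, 0]],
    [[0, 0, -23], [0, 0, 0]],
    [[0, 0, -26], [0, 0, 0]],
    [[0, 0, -29], [0, 0, 0]],
    [[0, 0, -31], [0, 0, 0]],
    [[0, 0, -32], [0, 0, 0]]
  ]
}}

```text
clock: 19.12
position: [0.5091, -0.1508, 0.1875]
tool_rot: [3.142, 0.523, -3.072]
force: [-0.1, -0.3, -5.5]
grip_width: 0.0294
```

```bash
cat > look.py <<'E'
from ov import *
import sys
n=sys.argv[1]; L=[]
for i in range(int(sys.argv[2])):
    s=grab_frame('scene'); o=observe(); L.append(np.r_[o['force'],o['moment']])
t=grab_frame('top')
print(o['clock'],np.mean(L,0).round(2),np.std(L,0).round(2),o['position'],o['tool_rot'],o['qpos'].round(2))
save(np.hstack([cv2.resize(s['frame'][190:315,120:204],(400,600),interpolation=2),cv2.resize(t['frame'][160:260,425:492],(400,600),interpolation=2)]),n+'.png')
save(cv2.resize(s['frame'][90:215,110:210],None,fx=4.8,fy=4.8,interpolation=2),n+'_sc.png')
E
python3 look.py d 8
```

```text
19.525 [ 0.04  0.16 -5.48 -0.08  1.45  0.01] [0.22 0.34 0.3  0.05 0.04 0.01] [ 0.50904827 -0.15088766  0.18765537] [-3.14144484  0.52317136 -3.07180711] [ 0.95  0.46 -0.84  2.25  1.25  0.19  0.7 ]
```

View pics/d.png

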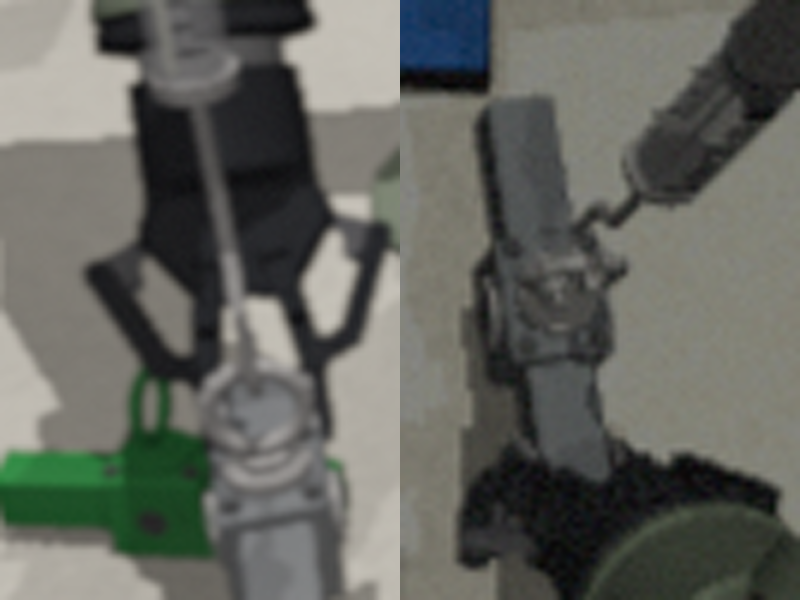

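View pics/d_sc.png

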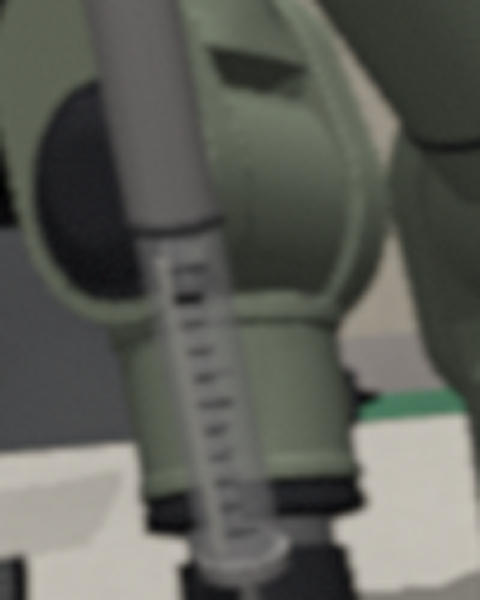

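The spring has begun to carry it: the pointer has moved about 11 mm. Joint 6 is near its limit at 0.19, so I'll continue in small steps and watch it.

>>> {"api": "move_arm", "payload": {
  "motion": [
    [[0, 0, -2], [0, 0, 0]],
    [[0, 0, -4], [0, 0, 0]],
    [[0, 0, -6], [0, 0, 0]],
    [[0, 0, -8], [0, 0, 0]],
    [[0, 0, -10], [0, 0, 0]],
    [[0, 0, -11], [0, 0, 0]],
    [[0, 0, -12], [0, 0, 0]],
    [[0, 0, -12], [0, 0, 0]]
  ]
}}

```text
clock: 20.58
position: [0.509, -0.1508, 0.1755]
tool_rot: [-3.142, 0.523, -3.072]
force: [0.1, 0.5, -4.3]
grip_width: 0.0293
```

```bash
python3 look.py e 6
```

```text
20.875 [-0.09 -0.19 -4.18 -0.1   1.24  0.01] [0.27 0.35 0.68 0.04 0.03 0.04] [ 0.50905235 -0.15086417  0.17561433] [-3.1415504   0.52312035 -3.07187646] [ 0.93  0.48 -0.82  2.26  1.43  0.18  0.52]
```

View pics/e_sc.png

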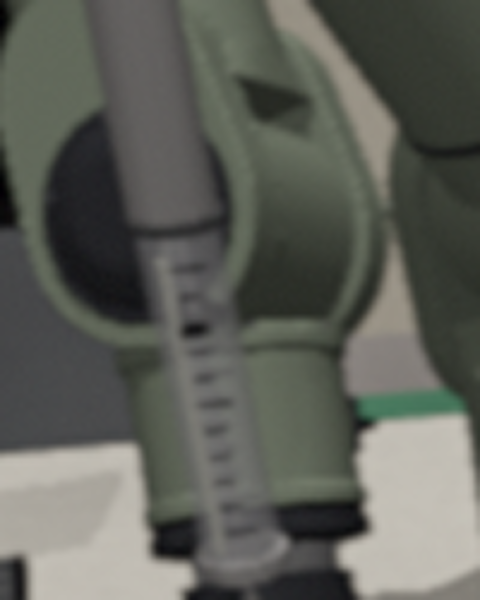

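View pics/e.png

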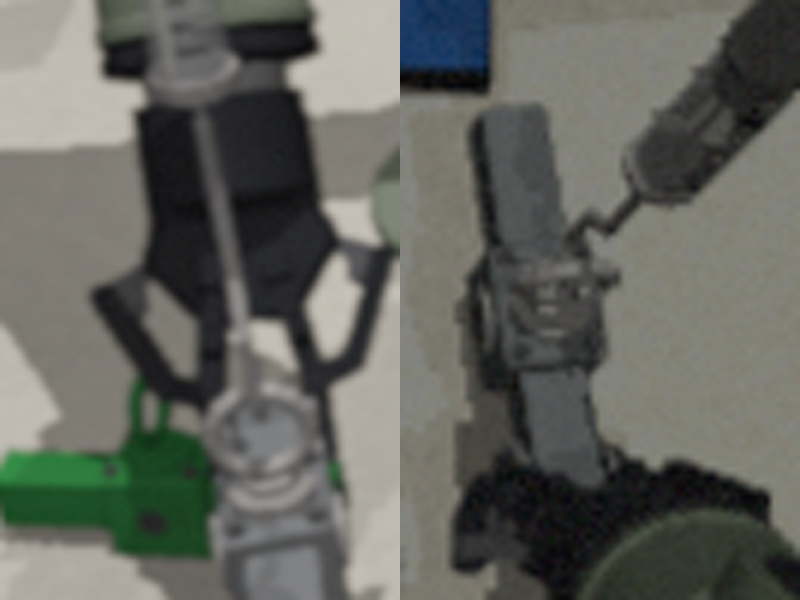

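>>> {"api": "move_arm", "payload": {
  "motion": [
    [[0, 0, -2], [0, 0, 0]],
    [[0, 0, -4], [0, 0, 0]],
    [[0, 0, -6.5], [0, 0, 0]],
    [[0, 0, -9], [0, 0, 0]],
    [[0, 0, -11.5], [0, 0, 0]],
    [[0, 0, -14], [0, 0, 0]],
    [[0, 0, -16.5], [0, 0, 0]],
    [[0, 0, -19], [0, 0, 0]],
    [[0, 0, -21], [0, 0, 0]],
    [[0, 0, -23], [0, 0, 0]],
    [[0, 0, -24], [0, 0, 0]],
    [[0, 0, -24], [0, 0, 0]]
  ]
}}

```text
clock: 22.42
position: [0.509, -0.1508, 0.1515]
tool_rot: [3.142, 0.523, -3.072]
force: [0.1, -0.1, -1.8]
grip_width: 0.0286
```

```bash
python3 look.py f 16
```

```text
23.225 [ 0.09  0.03 -1.9  -0.06  0.84 -0.  ] [0.55 0.49 0.49 0.03 0.03 0.02] [ 0.50901848 -0.15082525  0.15157488] [-3.14155091  0.5230306  -3.07178623] [ 0.96  0.56 -0.87  2.27  1.72  0.25  0.27]
```

View pics/f_sc.png

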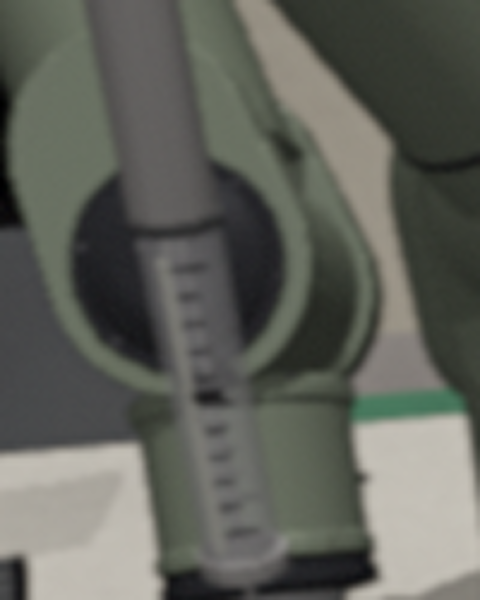

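View pics/f.png

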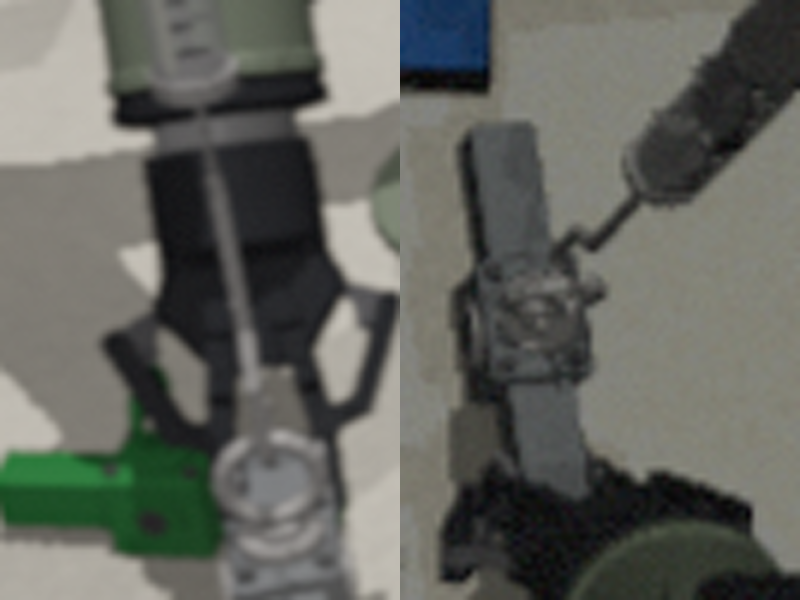

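>>> {"api": "move_arm", "payload": {
  "motion": [
    [[0, 0, -2], [0, 0, 0]],
    [[0, 0, -4], [0, 0, 0]],
    [[0, 0, -6], [0, 0, 0]],
    [[0, 0, -8], [0, 0, 0]],
    [[0, 0, -10], [0, 0, 0]],
    [[0, 0, -12], [0, 0, 0]],
    [[0, 0, -13], [0, 0, 0]],
    [[0, 0, -14], [0, 0, 0]],
    [[0, 0, -14], [0, 0, 0]],
    [[0, 0, -14], [0, 0, 0]]
  ]
}}

```text
clock: 24.52
position: [0.5091, -0.1508, 0.1376]
tool_rot: [-3.142, 0.523, -3.072]
force: [-0.4, 0.1, -1.1]
grip_width: 0.0287
```

```bash
python3 look.py g 30
```

```text
26.025 [ 0.05  0.02 -0.4  -0.02  0.59  0.  ] [0.55 0.55 0.43 0.04 0.04 0.03] [ 0.50900575 -0.15081309  0.13757373] [-3.14154049  0.52300953 -3.07177701] [ 0.99  0.62 -0.91  2.28  1.81  0.3   0.19]
```

View pics/g_sc.png

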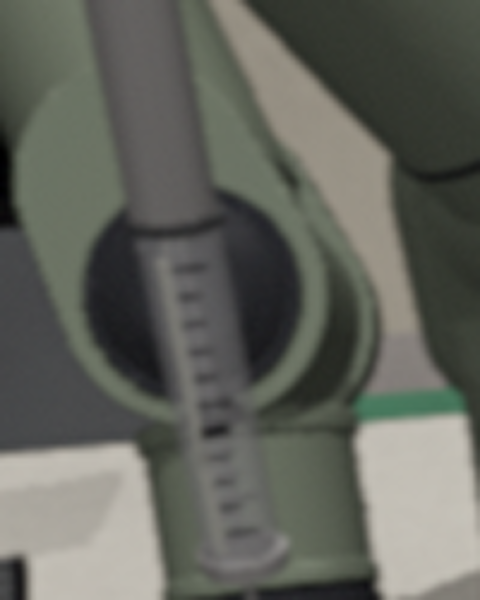

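View pics/g.png

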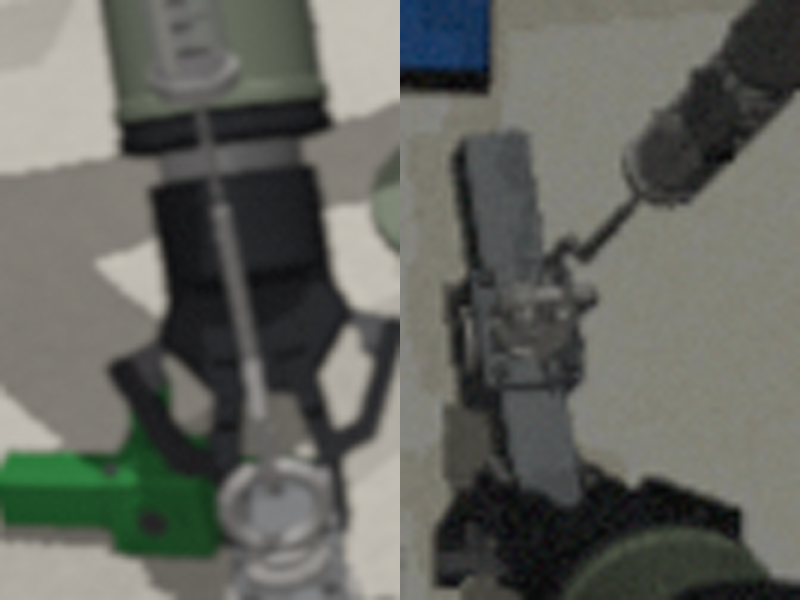

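About 0.4 N is left on the gripper, so I'll lower another 3.5 mm and check again.

>>> {"api": "move_arm", "payload": {
  "motion": [
    [[0, 0, -1], [0, 0, 0]],
    [[0, 0, -2], [0, 0, 0]],
    [[0, 0, -3], [0, 0, 0]],
    [[0, 0, -3.5], [0, 0, 0]],
    [[0, 0, -3.5], [0, 0, 0]],
    [[0, 0, -3.5], [0, 0, 0]]
  ]
}}

```text
clock: 26.82
position: [0.509, -0.1508, 0.1341]
tool_rot: [-3.142, 0.523, -3.072]
force: [0.5, 0.5, 0.1]
grip_width: 0.0288
```

```bash
python3 look.py h1 30; python3 - <<'E'
from ov import *
s=grab_frame('scene');t=grab_frame('top');o=observe()
e=o['position']+np.array([.0728,.0052,.0508])
seat=e+[0,0,.015]
save(np.hstack([lines(s,110,220,e,seat=seat)[:,200:600],lines(t,390,160,e,seat=seat)[:,180:580]]),'h_ov.png')
E
```

```text
28.325 [-0.07  0.08  0.09 -0.02  0.54 -0.01] [0.54 0.41 0.54 0.04 0.03 0.04] [ 0.50903011 -0.15083594  0.13406268] [-3.14156293  0.52302004 -3.0718232 ] [ 0.99  0.63 -0.92  2.28  1.83  0.32  0.18]
```

View pics/h_ov.png

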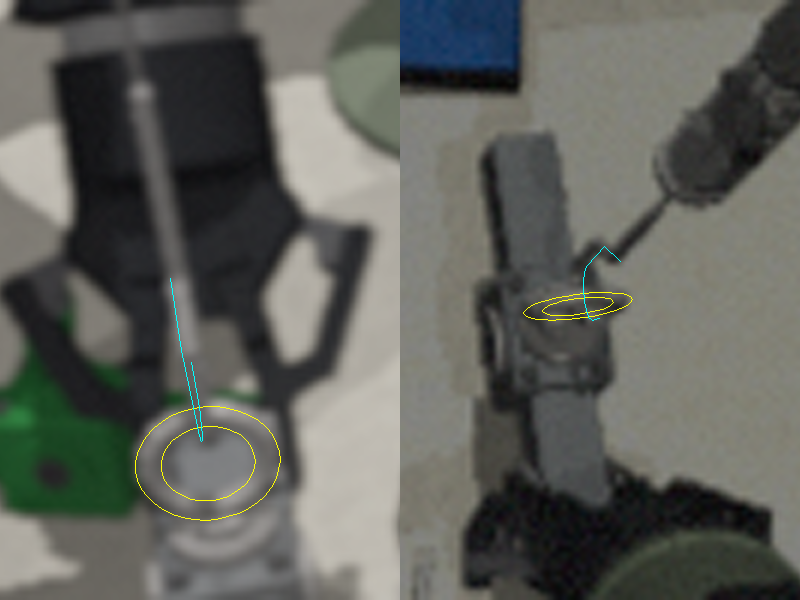

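The gripper load now averages about 0 N, and the hook bend passes through the ring. Releasing.

>>> {"api": "move_arm", "payload": {
  "motion": [
    [[0, 0, 0], [0, 0, 0]],
    [[0, 0, 0], [0, 0, 0]],
    [[0, 0, 0], [0, 0, 0]],
    [[0, 0, 0], [0, 0, 0]],
    [[0, 0, 0], [0, 0, 0]],
    [[0, 0, 0], [0, 0, 0]]
  ],
  "jaw": 60,
  "grip_force": 20
}}

```text
clock: 29.22
position: [0.509, -0.1508, 0.1341]
tool_rot: [3.142, 0.523, -3.072]
force: [0.1, 0.5, 0.4]
grip_width: 0.0601
```

```bash
python3 look.py i 4; python3 -c "
from workcell import *;print(observe()['grip_width'])"
```

```text
29.425 [ 0.19  0.2  -0.06 -0.04  0.5   0.04] [0.53 0.61 0.55 0.02 0.03 0.02] [ 0.50901065 -0.15085195  0.13405503] [-3.14151827  0.52299626 -3.07181233] [ 0.99  0.63 -0.92  2.28  1.83  0.32  0.18]
0.06017398868410968
```

View pics/i.png

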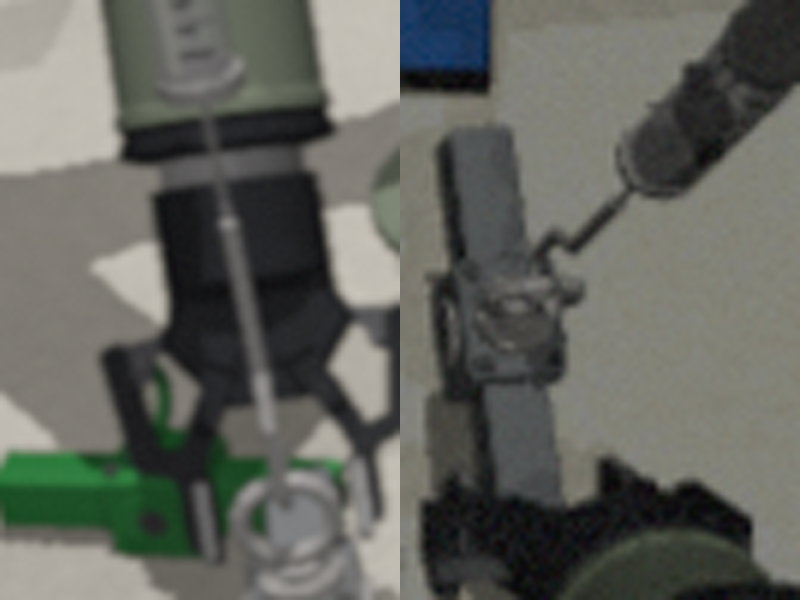

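View pics/i_sc.png

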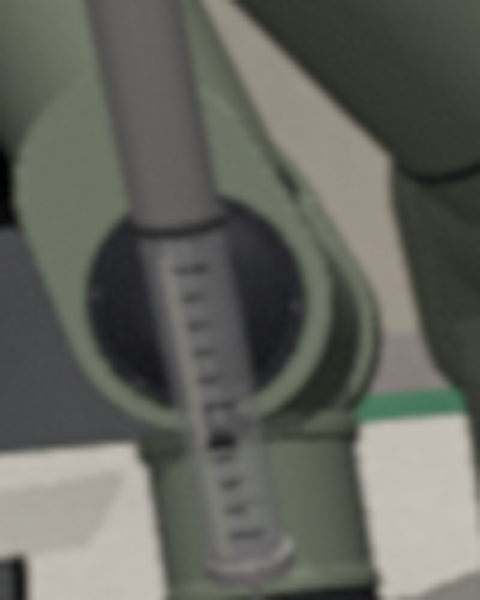

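Released, and the pointer did not jump. I'll open fully and withdraw along the tool axis.

>>> {"api": "move_arm", "payload": {
  "motion": [
    [[0, 0, 0], [0, 0, 0]],
    [[0, 0, 0], [0, 0, 0]],
    [[-4, 0, 7], [0, 0, 0]],
    [[-9, -1, 16], [0, 0, 0]],
    [[-15, -1, 26], [0, 0, 0]],
    [[-21, -1.5, 37], [0, 0, 0]],
    [[-27, -2, 47], [0, 0, 0]],
    [[-32, -2, 57], [0, 0, 0]],
    [[-35, -2, 63], [0, 0, 0]],
    [[-35, -2, 65], [0, 0, 0]],
    [[-35, -2, 65], [0, 0, 0]]
  ],
  "jaw": 85
}}

```text
clock: 30.85
position: [0.4741, -0.1529, 0.1993]
tool_rot: [-3.141, 0.524, -3.072]
force: [0.3, -1.2, 0.5]
grip_width: 0.0847
```

```bash
python3 look.py j 2; sleep 0; python3 - <<'E'
from h import *
s=grab_frame('scene');t=grab_frame('top')
save(np.hstack([cv2.resize(s['frame'][180:360,100:260],(400,450)),cv2.resize(t['frame'][120:300,380:540],(400,450))]),'k.png')
E
```

```text
30.95 [ 0.54  0.53 -0.53 -0.06  0.51  0.  ] [0.18 0.35 0.27 0.01 0.01 0.04] [ 0.47405562 -0.15282921  0.19897344] [ 3.14151807  0.52308275 -3.0719149 ] [ 1.12  0.43 -0.99  2.3   1.2   0.2   0.76]
```

View pics/k.png

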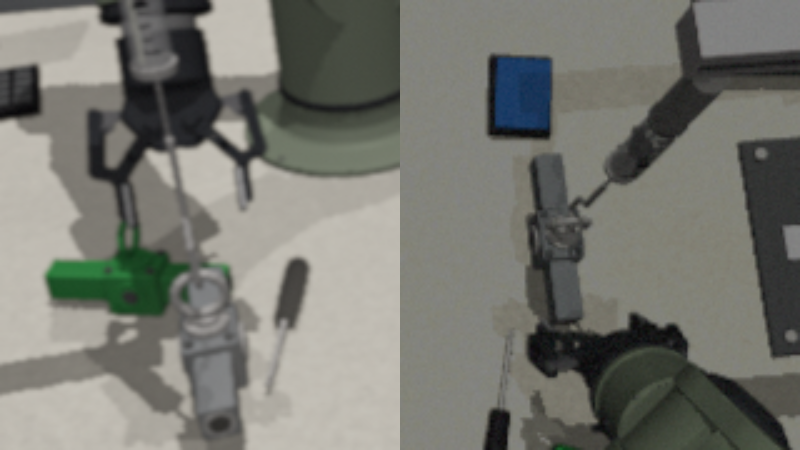

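>>> {"api": "move_arm", "payload": {
  "motion": [
    [[0, -3, 8], [0, 0.01, 0]],
    [[0, -10, 20], [0, 0.03, 0]],
    [[-3, -22, 30], [0, 0.06, 0]],
    [[-6, -36, 36], [0, 0.09, 0]],
    [[-10, -52, 40], [0, 0.12, 0]],
    [[-14, -68, 40], [0, 0.15, 0]],
    [[-18, -84, 40], [0, 0.17, 0]],
    [[-20, -95, 40], [0, 0.18, 0]],
    [[-20, -100, 40], [0, 0.18, 0]],
    [[-20, -100, 40], [0, 0.18, 0]]
  ]
}}

```text
clock: 32.35
position: [0.4541, -0.2527, 0.239]
tool_rot: [3.128, 0.344, -3.077]
force: [-0.8, -0.1, -0.4]
grip_width: 0.085
```

```bash
cat > track.py <<'E'
from h import *
import sys
n=int(sys.argv[1]);t0=None;pr=None
a=None
for i in range(n):
    s=grab_frame('scene'); g=cv2.cvtColor(s['frame'],cv2.COLOR_RGB2GRAY).astype(np.float32)
    if a is None: a=g; tpl=g[225:300,155:215].astype(np.uint8)
    r=cv2.matchTemplate(g[205:320,135:235].astype(np.uint8),tpl,cv2.TM_CCOEFF_NORMED); _,v,_,l=cv2.minMaxLoc(r)
    print(round(observe()['clock'],2),l[0]-20,l[1]-20,round(v,2),end=' | ')
save(cv2.resize(s['frame'][60:360,80:320],None,fx=2,fy=2,interpolation=2),sys.argv[2]+'.png')
t=grab_frame('top');save(t['frame'],sys.argv[2]+'_t.png')
print(observe()['position'],observe()['force'])
E
python3 track.py 24 m
```

```text
32.4 0 0 1.0 | 32.45 0 0 1.0 | 32.5 0 0 1.0 | 32.55 0 0 1.0 | 32.6 0 0 0.99 | 32.65 0 0 0.98 | 32.7 -1 0 0.98 | 32.75 -1 0 0.98 | 32.8 -1 0 0.97 | 32.85 -1 0 0.96 | 32.9 -1 0 0.95 | 32.95 -1 0 0.95 | 33.0 -1 0 0.94 | 33.05 -1 0 0.94 | 33.1 -1 0 0.94 | 33.15 -1 0 0.95 | 33.2 -1 0 0.95 | 33.25 -1 0 0.96 | 33.3 -1 0 0.97 | 33.35 -1 0 0.97 | 33.4 -1 0 0.98 | 33.45 -1 0 0.98 | 33.5 0 0 0.98 | 33.55 0 0 0.99 | [ 0.45401828 -0.25283521  0.2390695 ] [-0.47046414 -0.2279982   0.23934295]
```

View pics/m.png

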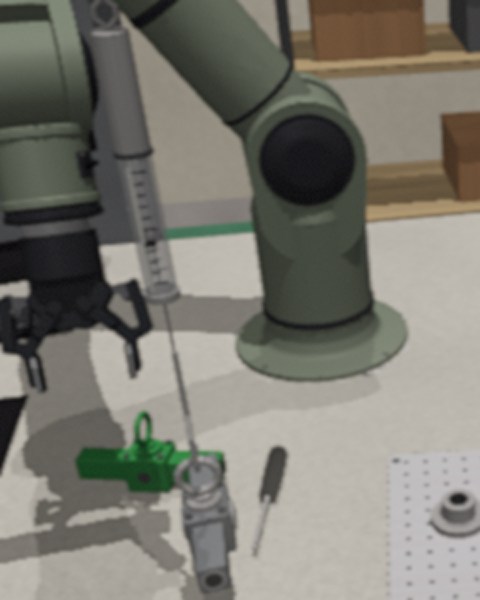

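The arm is clear, and the valve hangs upright with a swing of about 1 px. I'll wait and measure the swing at sub-pixel resolution.

```bash
cat > track2.py <<'E'
from h import *
import sys
a=None;T=[];D=[]
for i in range(int(sys.argv[1])):
    s=grab_frame('scene'); g=cv2.cvtColor(s['frame'],cv2.COLOR_RGB2GRAY).astype(np.float32)
    pv=g[280:312,168:200]; pp=g[155:195,142:168]; rg=g[225:262,160:195]
    if a is None: a=[q.copy() for q in(pv,pp,rg)]
    D.append(np.r_[[cv2.phaseCorrelate(x,y,cv2.createHanningWindow(x.shape[::-1],5))[0] for x,y in zip(a,(pv,pp,rg))]].ravel()); T.append(observe()['clock'])
D=np.array(D);k=30
for i in range(0,len(D),k): print(round(T[i],1),'p-p px arm,pointer,ring',np.ptp(D[i:i+k],axis=0).round(2))
save(cv2.resize(s['frame'][60:360,80:320],None,fx=2,fy=2,interpolation=2),sys.argv[2]+'.png')
t=grab_frame('top');save(t['frame'],sys.argv[2]+'_t.png')
E
python3 track2.py 180 n
```

```text
Still running in the background as job /tmp/bash_jobs.1000/9f5f3500ec2d (pid 1524). You'll get a notice when it ends.
```

Edit , replacing
```

```
with
```

```

```bash
cat /tmp/bash_jobs.1000/9f5f3500ec2d/stdout; cat /tmp/bash_jobs.1000/9f5f3500ec2d/stderr|tail -3
```

```text
33.6 p-p px arm,pointer,ring [5.9977e+02 2.9827e+02 1.2500e+00 5.3000e-01 1.5300e+00 9.5000e-01]
35.1 p-p px arm,pointer,ring [29.6  46.2   1.03  0.45  1.45  0.69]
36.6 p-p px arm,pointer,ring [43.76 18.87  0.71  0.33  1.28  0.78]
38.1 p-p px arm,pointer,ring [58.31 70.48  0.54  0.31  1.02  0.96]
39.6 p-p px arm,pointer,ring [105.72 228.42   0.52   0.53   0.79   0.81]
41.1 p-p px arm,pointer,ring [1.19413e+03 2.05640e+02 4.90000e-01 3.90000e-01 6.50000e-01 9.10000e-01]
```

View pics/n_t.png

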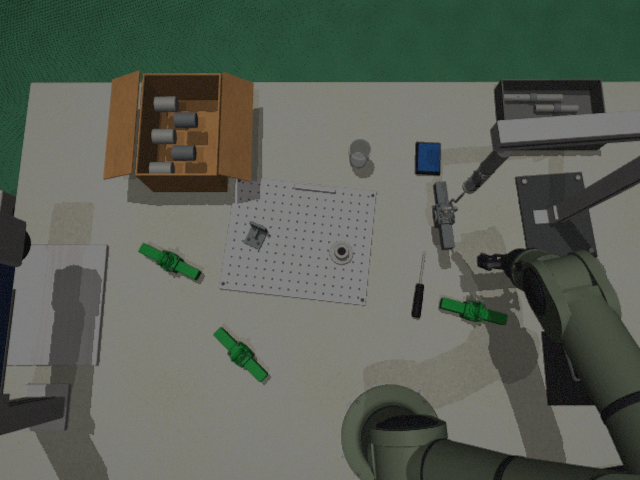

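View pics/n.png

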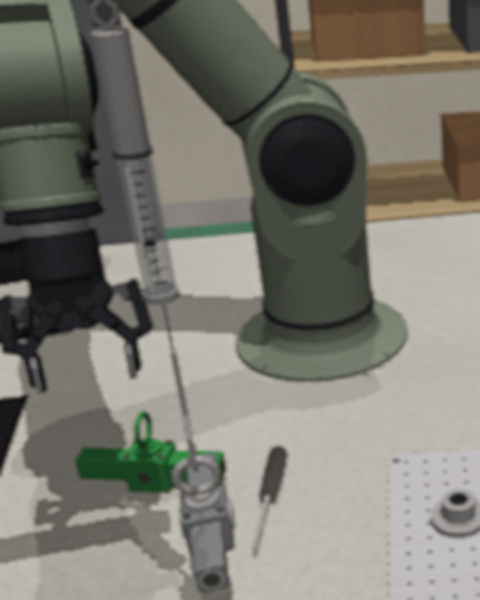

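The swing is decaying: the ring went from 1.5 to 0.65 px. The "arm" patch correlation failed, so I ignore that column. The bystanders are in place. I'll wait about 7 s more.

```bash
sed -i 's/pv=g\[280:312,168:200\]/pv=g[255:320,160:205]/' track2.py; timeout 570 python3 track2.py 150 p
python3 - <<'E'
from ov import *
s=grab_frame('scene');t=grab_frame('top')
r=[(l,[(np.round(q['pixel']).tolist(),round(q['score'],2)) for q in outline_of(l,'top')][:2]) for l in('bracket','flange','stop_bar','tumbler','pedal','screwdriver')];print(r)
save(np.hstack([cv2.resize(s['frame'][220:320,140:207],(400,600),interpolation=2),cv2.resize(t['frame'][160:260,410:477],(400,600),interpolation=2)]),'q.png'); print(observe()['clock'],observe()['force'])
E
```

```text
[('bracket', [([254.0, 234.0], 0.65), ([361.0, 151.0], 0.64)]), ('flange', [([342.0, 252.0], 0.64)]), ('stop_bar', [([312.0, 186.0], 0.57)]), ('tumbler', [([361.0, 156.0], 0.9)]), ('pedal', [([433.0, 159.0], 0.78)]), ('screwdriver', [([418.0, 301.0], 0.82)])]
48.75 [ 0.02914773  0.08433126 -0.60726825]
```

View pics/q.png

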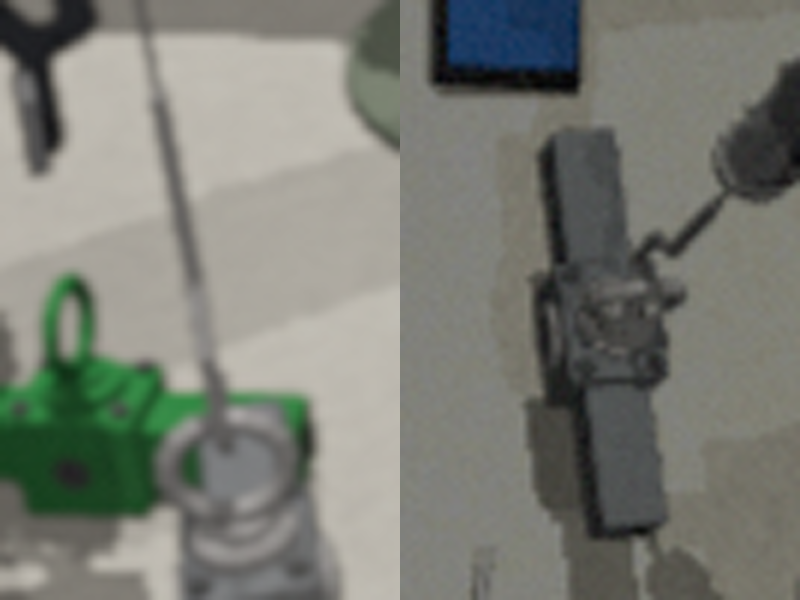

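```bash
sed -i 's/;k=30/;k=15/' track2.py; timeout 500 python3 track2.py 60 r
```

```text
48.8 p-p px arm,pointer,ring [0.28 0.14 0.22 0.33 0.35 0.21]
49.5 p-p px arm,pointer,ring [0.14 0.2  0.22 0.23 0.44 0.24]
50.3 p-p px arm,pointer,ring [0.25 0.2  0.21 0.3  0.49 0.23]
51.0 p-p px arm,pointer,ring [0.24 0.13 0.39 0.34 0.33 0.34]
```

Motion is down to about 0.3 px peak to peak, roughly 0.6 mm, which is image noise level. The valve is hanging still and upright, and the bystanders have not moved. Handing in.

```bash
python3 -c "
from workcell import *
print(job_done(), observe()['clock'])"
```

```text
the job is handed in; nothing more can be done
the job is handed in; nothing more can be done
```

The valve body is hanging by its eye on the scale's hook, let go and still. I handed the job in at about 52 s; no verdict was reported. I gripped it by its near arm, slid the eye onto the hook and lowered it in small steps until the wrist force averaged 0.09 N. Then I released it and moved the arm clear.

**Last checks**
- **Hanging:** the hook's bend shows through the ring, and the valve looks upright in both views. I judged this by eye and did not measure the tilt.
- **Stillness:** ring and pointer moved about 0.2–0.5 px peak to peak over the last 3 s, under 1 mm, so well below the speed limits.
- **Reading:** the pointer moved down about 6 marks, so the spring carries roughly 6.3–6.5 N, or about 0.65 kg. The wrist had read 5.8–6.6 N while the valve was lifted.
- **Bystanders:** all six were within a few pixels of where they started in the top view, which is detection noise.

**What went wrong or disagreed**
- **Joint limits:** two moves stopped short of their targets at joint limits, once before the grasp and once carrying the valve. I turned the gripper half round for the first and took a wider path for the second.
- **Wrist moment:** it kept an offset of about 0.5 N m with nothing held, so I judged the load from the force reading and the pointer instead.
- **Tracking:** one image patch gave meaningless numbers in the first settling check, and the second check was cut off by its time limit with no output. A final shorter run gave the stillness figures above.

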